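# Unlock the spoon drawer, put the spoons away and lock up

### The job

Put the measuring spoons away in the locked drawer: push the key from its wooden block fully into the lock on top of the chest, turn it anticlockwise as far as it goes to draw the hidden bolt, pull the drawer right open and lay every coloured-handled spoon flat in a lane of its own, handles to the front and bowls to the back. Then push the drawer fully shut, turn the key all the way back to lock it, and pull the key out and leave it in the red bowl. Do not upset the bowl or disturb the tins.

Things in the scene. Friction and masses are not known exactly. Their poses are not given: they have to be found in the camera images.
- plug (a joint): Turning angle of the brass lock plug on the chest, rad. 0 = locked stop, grows anticlockwise seen from above, to a stop at 1.57. It turns stiffly (0.06 N m) and stays where it is left. It draws a hidden bolt out of the drawer's side in proportion; the drawer is free beyond about 0.9, fully released above 1.25. The bolt can come back only with the drawer shut within 3 mm. At the start it stands at 0 to 0.2.
- lock_mouth (a point): Centre of the keyhole at the top face of the brass lock plug, 100 mm above the counter, in the wood top of the white chest inside a steel bezel. The keyhole is a slot 19 by 7 mm with a 3 mm chamfer, 44 mm deep. The frame turns with the plug: x runs along the slot's length, z up. At plug angle 0 the slot runs along the chest's front-to-back direction.
- drawer (a joint): How far the chest's drawer is pulled out, m. 0 = shut, stop at 0.175 = fully open. Slides with about 1.5 N friction towards the chest's front and stays where it is left.
- drawer_handle (a point): Middle of the drawer's steel bar handle, 10 mm thick and 100 mm long, parallel to the chest's front, 35 mm in front of the drawer face and 70 mm above the counter (30 mm below the chest's top). Moves with the drawer; x points into the chest (the drawer opens along -x), y along the bar, z up.
- drawer_floor (a point): Centre of the drawer's inner floor, 14 mm above the counter; moves with the drawer. x points to its back, y to its left, z up. Floor 163 mm long (x), 216 mm wide (y); side and back walls 44 mm high, front 76 mm. Ribs 3 mm thick, 6 mm high run front to back at y = -48, 0 and 48 mm: four open lanes, the inner two centred at y = -24 and 24 mm, the outer two from 50 to 108 mm to either side.
- chest_front (a point): Point on the counter below the middle of the drawer's (shut) face; the chest is fixed. x points into the chest, away from the robot. The chest is 100 mm high, 220 mm deep (x 0 to 220 mm) and reaches from y = -132 to 194 mm; the lock is at x = 30, y = 157 mm.
- key_bow (a point): Centre of the yellow bow (finger plate) of the key: 46 mm wide (x), 10 mm thick (y), 42 mm high (z). The key is 90 mm long, 80 g: steel blade 15 by 5 mm with a tapered tip below, then a shoulder 26 by 10 mm whose underside is 42 mm above the tip, then the bow. z points from tip to bow (up), x along the blade's width. It fits the lock either way round, with about 0.15 rad of turning play. Starts upright in its wooden block.
- key_tip (a point): The tip of the key's blade, 69 mm below the bow's centre. With the key fully in, its shoulder rests on the plug and the tip is 42 mm below the keyhole's mouth.
- key_block: Fixed dark wooden block 70 x 50 x 50 mm in which the key stands at the start (slot 20 by 9 mm); origin at the centre of its underside.
- key: The same key; origin at its blade tip.
- spoon1_grip (a point): Measuring spoon, blue handle, 130 mm long, 50 g, flat-footed so that it stands level: a round steel bowl of 36 mm diameter and 22 mm height at one end, a straight handle 96 mm long, 14 mm wide and 12 mm thick whose underside is 10 mm and top 22 mm above the spoon's underside, with a turned-down foot at its free end. This point is on the handle half-way along the spoon, 16 mm above its underside; its x axis points along the spoon to the bowl, z up. May be absent.
- spoon1_bowl (a point): Centre of the bowl of the blue-handled spoon, 47 mm from its grip point along x, 11 mm above the spoon's underside. May be absent.
- spoon2_grip (a point): Measuring spoon, green handle, 130 mm long, 50 g, flat-footed so that it stands level: a round steel bowl of 36 mm diameter and 22 mm height at one end, a straight handle 96 mm long, 14 mm wide and 12 mm thick whose underside is 10 mm and top 22 mm above the spoon's underside, with a turned-down foot at its free end. This point is on the handle half-way along the spoon, 16 mm above its underside; its x axis points along the spoon to the bowl, z up. May be absent.
- spoon2_bowl (a point): Centre of the bowl of the green-handled spoon, 47 mm from its grip point along x, 11 mm above the spoon's underside. May be absent.
- spoon3_grip (a point): Measuring spoon, orange handle, 130 mm long, 50 g, flat-footed so that it stands level: a round steel bowl of 36 mm diameter and 22 mm height at one end, a straight handle 96 mm long, 14 mm wide and 12 mm thick whose underside is 10 mm and top 22 mm above the spoon's underside, with a turned-down foot at its free end. This point is on the handle half-way along the spoon, 16 mm above its underside; its x axis points along the spoon to the bowl, z up. May be absent.
- spoon3_bowl (a point): Centre of the bowl of the orange-handled spoon, 47 mm from its grip point along x, 11 mm above the spoon's underside. May be absent.
- spoon4_grip (a point): Measuring spoon, black handle, 130 mm long, 50 g, flat-footed so that it stands level: a round steel bowl of 36 mm diameter and 22 mm height at one end, a straight handle 96 mm long, 14 mm wide and 12 mm thick whose underside is 10 mm and top 22 mm above the spoon's underside, with a turned-down foot at its free end. This point is on the handle half-way along the spoon, 16 mm above its underside; its x axis points along the spoon to the bowl, z up. May be absent.
- spoon4_bowl (a point): Centre of the bowl of the black-handled spoon, 47 mm from its grip point along x, 11 mm above the spoon's underside. May be absent.
- bowl: Red bowl, loose, 500 g, 140 mm across the rim, 60 mm high, 5 mm wall; origin at the centre of its underside.
- tin1: Round closed aluminium tin, loose bystander, 71 mm diameter, 75 mm high; origin at the centre of its underside.
- tin2: Round closed aluminium tin, loose bystander, 71 mm diameter, 75 mm high; origin at the centre of its underside.
- tin3: Round closed aluminium tin, loose bystander, 71 mm diameter, 75 mm high; origin at the centre of its underside.
- tin4: Round closed aluminium tin, loose bystander, 71 mm diameter, 75 mm high; origin at the centre of its underside.

How it is judged:
By the outcome, as a careful person would: the job done as asked, in the order asked, and still so for the second after the job is handed in, with the robot touching nothing.
Of spoon1, spoon2, spoon3, spoon4 only 2 to 4 are there at a start; the rules pass over those that are not, and their reading is None.
At some moment in a run one of spoon1, spoon2, spoon3, spoon4 may be knocked a few centimetres aside while the robot is not near it.
It also fails if it takes over 210 s, if anything falls off the work surface, if the arm or the gripper's body presses on something with over 40 N, if the wrist force passes 120 N, or if a joint passes its speed limit or range.

### The arm

A 6-joint arm with a two-finger parallel gripper is mounted at the origin on the work surface. World frame = base frame: x ahead of the robot, y to its left, z up, the work surface at z = 0. Lengths are in m, angles in rad, forces in N, time in s.
With the tool pointing down it reaches from about 0.225 to 0.875 m from the base axis. Payload 3.4 kg.
Tool frame: the origin (TCP) lies on the centre line of the jaws, within the pads' length; the fingertips stand 17 mm ahead of it and the grasp point (between the pads) lies 2 mm behind it (nose_length is the distance from the TCP to the fingertips, in m); z points along the fingers, y is the line along which they close (so a half turn about z gives the same grasp; the last joint's range is limited). The gripper opens to 85 mm and grips with 20 to 120 N. Pads are 22 mm wide; open, the fingers measure 114 mm over their backs; the gripper's body (76 mm by 85 mm) begins 54 mm behind the grasp point. The pads swing forward as they close: fully open they stand 13 mm farther back than shut.
Start: joints at [1.037, 0.276, 1.505, -0, 1.361, -0.121], TCP at [0.231, 0.527, 0.248] pointing down, gripper open.
Joint ranges: [-2.89, 2.89], [-0.75, 2.08], [0.22, 2.7], [-1.18, 4.32], [0.11, 2.71], [-2.7, 2.7]. Speed limits (rad/s): [2.57, 2.57, 3.14, 3.14, 3.14, 3.14].

### API

Orientations are given as a unit quaternion [w, x, y, z].
In Python, from rig import get_state, get_image, sign_off, find_in, place_of, nose_length gives the robot as it stands.
- The arm moves only by the tool apply_moves, never from a script. Its argument "deltas" is one flat list of numbers, 5 for each row, row after row: the finger opening in mm, from 0 to 85.4, then the shift along the tool's x, y, z in mm, then the turn about the tool's z in degrees. A call has 1 to 12 rows; each row is the pose to reach, as a shift and turn from the pose commanded when the call began, along the tool's axes at that moment; what a row does not reach only later rows make up. A row lasts 1/12 s, in which the tool goes at most 41.7 mm and 7.16 degrees, less where a joint would pass 70% of its speed; a pose out of reach is approached as far as the arm can. A call with a gripper value outside its range is refused whole. The fingers move at their own pace and stop on an object; "squeeze" is the grip in N (left out, the last holds). Time passes only in rows, so rows that repeat a pose let the fingers close. It gives the time, the measured TCP pose, the force, the opening and the grip force at its end, in the units of the state.
- get_state(): the state, without advancing time (a new reading comes with each control period).
- get_image(name): name is "scene" or "side" or "wrist"; returns a dict with "frame" (480x640x3 uint8, red, green, blue), "K" (3x3 intrinsics, pixels), "position" and "orientation" of the camera in the world. Camera axes: x right, y down, z forward; pixel columns grow to the right and rows downward; lengths in m; the calibration is good to about 2 mm. A picture is of the moment at which its call begins. There is no depth.
- sign_off(): hands the job in; it is judged then, once.
Trained networks look in a picture, given as the dict that the camera call returned (one of the last four; its "shot" number tells which), for a name from the list of things; names that differ only in an ending like _2 or _b are one class to them, and where a whole thing is asked for, a point or a joint stands for the part that bears it (a point fixed in the world has none). Each returns a list of dicts, best first, with "score" (0 to 1); they miss things now and then, are a little off and sometimes report something else, mostly with a low value. They report only what shows in the picture. A call takes as long as a camera call.
- find_in(query, picture): "point" ([column, row] in pixels, amid what is visible of it).
- place_of(query, picture): "point" ([column, row] in pixels: a listed point, or the origin of a listed thing).
The state is a dict: "clock": time; "qpos": joint angles; "qd": joint speeds; "effort": joint torques, N m; "position": TCP position; "ee_rot": TCP orientation; "contact_force": force on the tool from outside, world axes, zero at the start; "moment": the same for the moment, N m; "width": finger opening in m; "gripper_force": force on a finger pad.
Only numpy, scipy, OpenCV 4.12 (cv2) and the standard library are available. Lean on these libraries where they do the work, as an engineer would, in place of code of your own. Each camera call takes 0.05 s, during which the arm holds its last target. There are 200 camera calls.

## Working session

There is one attempt and no reset: what is moved stays moved. The work goes in short steps, Python scripts to look and compute and a tool call to move; the robot and the scene stay as the last step left them, time stands still between calls to the robot, and variables do not carry over. Pictures are saved under pics/ and viewed, at most 14 in all, crops included, and the job is handed in when it is done.

Besides the shell and the picture viewer there is one more tool, called after ">>>" by a JSON object that holds its "name" and its "arguments". apply_moves: Moves the arm, as the interface text tells. Its arguments: {"type":"object","properties":{"deltas":{"type":"array"},"squeeze":{"type":"number"}},"required":["deltas"]}

```bash
ls; mkdir -p pics; cat > h.py <<'E'
import numpy as np, cv2, json
from scipy.spatial.transform import Rotation as R
from rig import *
def q2R(q): return R.from_quat([q[1],q[2],q[3],q[0]]).as_matrix()
def ray(p,uv):
    d=np.linalg.inv(p["K"])@np.array([uv[0],uv[1],1.]); return q2R(p["orientation"])@d
def atz(p,uv,z):
    d=ray(p,uv); c=np.array(p["position"]); return c+d*(z-c[2])/d[2]
def tri(obs):
    A=np.zeros((3,3));b=np.zeros(3)
    for p,uv in obs:
        d=ray(p,uv); d/=np.linalg.norm(d); M=np.eye(3)-np.outer(d,d); A+=M; b+=M@np.array(p["position"])
    return np.linalg.solve(A,b)
def proj(p,X):
    c=q2R(p["orientation"]).T@(np.array(X)-p["position"]); u=p["K"]@c; return u[:2]/u[2]
def save(p,n,box=None,s=1):
    f=p["frame"]
    if box: f=f[box[1]:box[3],box[0]:box[2]]
    f=cv2.resize(f,None,fx=s,fy=s,interpolation=cv2.INTER_CUBIC)
    cv2.imwrite("pics/"+n,f[:,:,::-1])
def tool(X):
    "world point in tool frame, mm"
    s=get_state(); return np.round(1e3*q2R(s["ee_rot"]).T@(np.array(X)-s["position"]),1)
E
python3 - <<'E'
from h import *
s=get_state(); print(s, nose_length)
for n in ["scene","side","wrist"]:
    p=get_image(n); save(p,n+"0.png"); print(n,np.round(p["position"],3),np.round(q2R(p["orientation"])[:,2],2))
    for q in ["lock_mouth","drawer_handle","chest_front","key_bow","key_tip","key_block","spoon1_grip","spoon1_bowl","spoon2_grip","spoon2_bowl","spoon3_grip","spoon3_bowl","spoon4_grip","spoon4_bowl","bowl","tin1"]:
        r=place_of(q,p)
        print(q,[(np.round(x["point"]).astype(int).tolist(),round(x["score"],2)) for x in r[:4]])
E
```

```text
pics
{'clock': 0.0, 'qpos': array([ 1.03701295e+00,  2.76603474e-01,  1.50616947e+00,  2.28021718e-05,
        1.36069625e+00, -1.21013176e-01]), 'qd': array([ 9.48328111e-04,  3.26705340e-04, -6.03287222e-04,  1.87599258e-05,
        9.54735344e-04, -1.40190753e-05]), 'effort': array([-1.32669811e-03, -4.16783810e+01, -2.45798117e+01, -2.44415805e-04,
        1.13887555e-02, -4.66350414e-06]), 'position': array([0.23040241, 0.52626105, 0.24742037]), 'ee_rot': array([-3.12285877e-04,  2.04925308e-01,  9.78777164e-01, -8.84847558e-04]), 'contact_force': array([0.40936321, 0.76640453, 0.26367454]), 'moment': array([-0.04671447,  0.04059521, -0.03324715]), 'gripper_force': 0.0, 'width': 0.0855258205709443} 0.017
scene [ 1.193 -0.721  1.029] [-0.46  0.55 -0.69]
lock_mouth [([323, 320], 0.52), ([408, 237], 0.46)]
drawer_handle [([241, 314], 0.72)]
chest_front []
key_bow [([349, 249], 0.8), ([345, 271], 0.74)]
key_tip [([345, 270], 0.53)]
key_block [([320, 323], 0.7), ([394, 320], 0.59), ([344, 274], 0.57), ([409, 280], 0.44)]
spoon1_grip [([391, 227], 0.69)]
spoon1_bowl [([406, 237], 0.94
[... 510 characters left out ...]
_tip []
key_block [([295, 277], 0.82)]
spoon1_grip [([282, 324], 0.67), ([363, 270], 0.19)]
spoon1_bowl [([259, 328], 0.78)]
spoon2_grip [([362, 271], 0.66)]
spoon2_bowl [([379, 271], 0.86), ([360, 268], 0.68)]
spoon3_grip [([362, 301], 0.74)]
spoon3_bowl [([344, 298], 0.9)]
spoon4_grip []
spoon4_bowl []
bowl [([323, 395], 0.66), ([361, 300], 0.25)]
tin1 [([221, 269], 0.65), ([232, 296], 0.64), ([386, 200], 0.61), ([244, 367], 0.56)]
wrist [0.168 0.554 0.373] [ 0.25 -0.11 -0.96]
lock_mouth []
drawer_handle []
chest_front []
key_bow []
key_tip []
key_block []
spoon1_grip []
spoon1_bowl []
spoon2_grip []
spoon2_bowl []
spoon3_grip []
spoon3_bowl []
spoon4_grip []
spoon4_bowl []
bowl []
tin1 []
```

View pics/scene0.png

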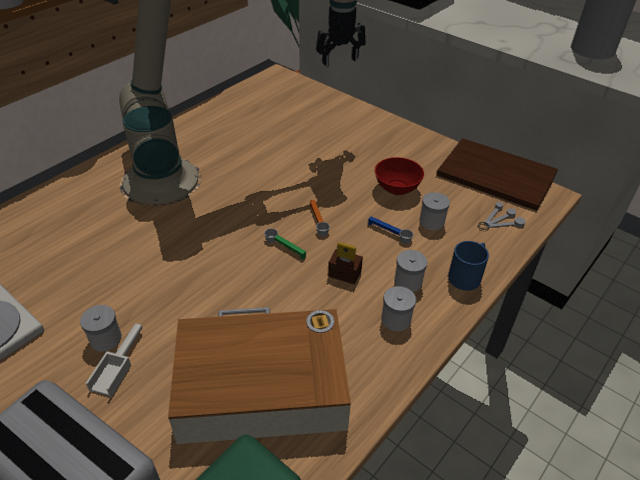

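View pics/side0.png

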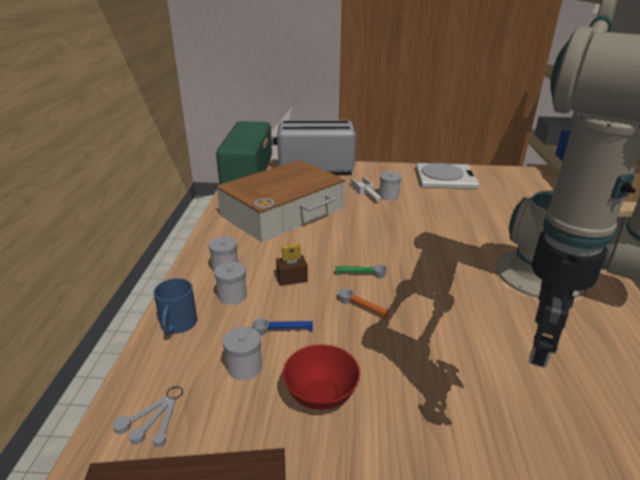

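```bash
python3 - <<'E'
from h import *
a=get_image("scene");b=get_image("side")
P=lambda n,u,v:print(n,np.round(tri([(a,u),(b,v)]),3))
P("lock",[323,320],[264,202]);P("handle",[241,314],[319,205]);P("bow",[349,249],[290,255]);P("block",[344,274],[295,277])
print("blk z0",atz(a,[344,274],0),atz(b,[295,277],0), "front",atz(b,[315,221],0),"bowl",atz(a,[396,189],0),atz(b,[323,395],0))
for n,g,bo in [("s1",[[391,227],[282,324]],[[406,237],[259,328]]),("s2",[[284,242],[362,271]],[[270,236],[379,271]]),("s3",[[319,214],[362,301]],[[323,226],[344,298]])]:
  for i in 0,1:
    p=(a,b)[i]; print(n,np.round(atz(p,g[i],.016),3),np.round(atz(p,bo[i],.011),3))
for u in [[397,321],[432,222],[108,338],[409,283]]: print("tin",np.round(atz(a,u,0),3))
E
```

```text
lock [ 0.733 -0.149  0.104]
handle [ 0.578 -0.226  0.064]
bow [0.633 0.072 0.076]
block [ 0.628  0.058 -0.   ]
blk z0 [0.63320031 0.05852454 0.        ] [0.62334217 0.05547545 0.        ] front [ 0.5937638  -0.24138085  0.        ] bowl [0.53879622 0.41648663 0.        ] [ 5.32302356e-01  4.23734920e-01 -1.11022302e-16]
s1 [0.63  0.259 0.016] [0.679 0.258 0.011]
s1 [0.63  0.252 0.016] [0.678 0.262 0.011]
s2 [0.458 0.033 0.016] [0.412 0.029 0.011]
s2 [0.456 0.041 0.016] [0.412 0.03  0.011]
s3 [0.455 0.174 0.016] [0.49  0.149 0.011]
s3 [0.458 0.162 0.016] [0.499 0.147 0.011]
tin [0.814 0.024 0.   ]
tin [0.693 0.364 0.   ]
tin [ 0.363 -0.432  0.   ]
tin [0.77  0.139 0.   ]
```

```bash
cat >> h.py <<'E'
def go(X,yaw=None):
    "deltas to TCP X with tool-y yaw (deg)"
    s=get_state(); M=q2R(s["ee_rot"]); cur=np.degrees(np.arctan2(M[1,1],M[0,1])); t=0
    if yaw is not None: t=-((yaw-cur+180)%360-180)
    print("d",np.round(1e3*M.T@(np.array(X)-s["position"]),1),"turn",round(t,1),"yaw",round(cur,1),"q6",round(np.degrees(s["qpos"][5]),1),"at",np.round(s["position"],4),"tilt",np.round(M[:2,2],4),"F",np.round(s["contact_force"],1),"w",round(s["width"]*1e3,1),"t",round(s["clock"],1))
E
python3 -c "
from h import *
go([.60,.06,.25])"
```

```text
d [-525.5 -279.4   -1.7] turn 0 yaw 66.3 q6 -6.9 at [0.2307 0.5267 0.2483] tilt [0.0001 0.    ] F [-0.6 -0.8 -0.1] w 85.5 t 2.6
```

>>> {"name": "apply_moves", "arguments": {"deltas": [85,-40,-20,0,0,85,-75,-40,0,0,85,-110,-58,0,0,85,-145,-77,0,0,85,-180,-96,0,0,85,-215,-114,0,0,85,-250,-133,0,0,85,-285,-152,0,0,85,-320,-170,0,0,85,-355,-189,0,0,85,-390,-207,0,0,85,-425,-226,0,0]}}

```text
clock: 3.65
position: [0.5303, 0.1475, 0.2485]
ee_rot: [0.0, 0.205, 0.979, 0.0]
contact_force: [-0.1, 0.7, -0.6]
width: 0.0849
gripper_force: 0.0
```

>>> {"name": "apply_moves", "arguments": {"deltas": [85,-35,-20,0,0,85,-70,-38,0,0,85,-100,-54,0,0,85,-100,-54,0,0,85,-100,-54,0,0,85,-100,-54,0,0]}}

```text
clock: 4.15
position: [0.5988, 0.0599, 0.248]
ee_rot: [-0.001, 0.205, 0.979, 0.0]
contact_force: [0.5, 0.7, 0.2]
width: 0.085
gripper_force: 0.0
```

```bash
python3 - <<'E'
from h import *
go([.60,.06,.25])
w=get_image("wrist"); save(w,"w1.png"); 
print(w["position"],w["K"])
for q,z in [("key_bow",.083),("key_block",0),("spoon2_grip",.016),("spoon2_bowl",.011),("spoon3_grip",.016),("spoon3_bowl",.011),("tin",0)]:
  for x in place_of(q,w)[:2]: print(q,np.round(x["point"]),round(x["score"],2),np.round(atz(w,x["point"],z),4))
E
```

```text
d [-1.1  0.6 -2. ] turn 0 yaw 66.3 q6 -67.3 at [0.5988 0.0599 0.248 ] tilt [-0.0013  0.0008] F [0.5 0.7 0.2] w 85.0 t 4.2
[0.53592973 0.08727034 0.3726302 ] [[390.33870136   0.         319.9938458 ]
 [  0.         390.33870136 240.06794808]
 [  0.           0.           1.        ]]
key_bow [339. 254.] 0.66 [0.6279 0.0634 0.083 ]
key_block [334. 230.] 0.81 [0.6295 0.0617 0.    ]
spoon2_grip [224.  68.] 0.73 [0.4577 0.0331 0.016 ]
spoon2_bowl [197.  18.] 0.7 [0.4138 0.0303 0.011 ]
spoon3_grip [338. 254.] 0.32 [0.6484 0.0571 0.016 ]
spoon3_bowl [355.  62.] 0.63 [0.4974 0.1373 0.011 ]
tin [455. 313.] 0.75 [0.7621 0.1428 0.    ]
tin [368. 384.] 0.62 [0.8066 0.0272 0.    ]
```

View pics/w1.png

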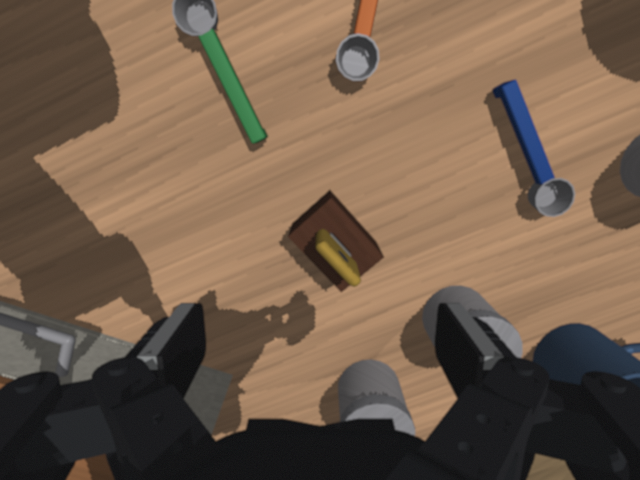

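```bash
python3 - <<'E'
from h import *
w=get_image("wrist"); save(w,"w2.png",(270,180,400,300),5)
A=atz(w,[320.,236.],.098);B=atz(w,[355,283],.098); print(A,B,np.linalg.norm(A-B),np.degrees(np.arctan2(*(B-A)[1::-1])))
c=np.array([[328,191],[383,255],[342,291],[290,233]],float)
C=[atz(w,x,.05)[:2] for x in c]; print(np.round(C,4), np.mean(C,0),[np.degrees(np.arctan2(*(C[(i+1)%4]-C[i])[::-1])) for i in range(4)])
E
```

```text
[0.60527733 0.05784722 0.098     ] [0.64969391 0.06738803 0.098     ] 0.04542971405401051 12.123097897900685
[[0.5845 0.0742]
 [0.6551 0.0961]
 [0.672  0.0503]
 [0.6047 0.0301]] [0.62906327 0.06267454] [np.float64(17.191179679769135), np.float64(-69.65508409722555), np.float64(-163.35484045661315), np.float64(114.59692862515541)]
```

View pics/w2.png

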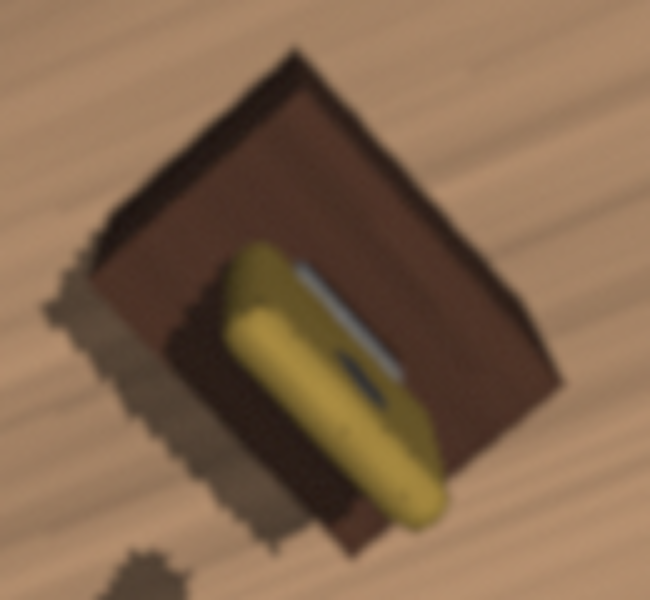

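```bash
python3 - <<'E'
from h import *
w=get_image("wrist")
C=[atz(w,x,.05)[:2] for x in [(331,198),(382,257),(341,291),(289,234)]]; print(np.round(C,4), np.mean(C,0),[(np.degrees(np.arctan2(*(C[(i+1)%4]-C[i])[::-1])),np.linalg.norm(C[(i+1)%4]-C[i])) for i in range(4)])
A=atz(w,[318,246],.098);B=atz(w,[356,283],.098);print(A,B,(A+B)/2)
for z in (.098,.103): print(z,[np.round(atz(w,x,z)[:2],4) for x in [(322.5,243),(352,281)]])
a=np.radians(13)
go([.6285,.0625,.25],13+90);go([.6285,.0625,.25],13-90)
E
```

```text
[[0.591  0.074 ]
 [0.6565 0.0944]
 [0.6717 0.0493]
 [0.6052 0.0288]] [0.63109317 0.06164587] [(np.float64(17.271475901418547), np.float64(0.06861229915231197)), (np.float64(-71.34500963812035), np.float64(0.04763110274603392)), (np.float64(-162.9083671586026), np.float64(0.06959692699292012)), (np.float64(107.47182925394101), np.float64(0.04739905283201945))]
[0.6117528  0.05328885 0.098     ] [0.6500571  0.06791239 0.098     ] [0.63090495 0.06060062 0.098     ]
0.098 [array([0.611 , 0.0572]), array([0.6473, 0.0658])]
0.103 [array([0.6096, 0.0578]), array([0.6453, 0.0662])]
d [-26.   14.   -1.5] turn -36.6 yaw 66.4 q6 -67.3 at [0.5991 0.0601 0.2485] tilt [0.0003 0.0001] F [ 0.2 -0.4  0.3] w 85.0 t 4.7
d [-26.   14.   -1.5] turn 143.4 yaw 66.4 q6 -67.3 at [0.5991 0.0601 0.2485] tilt [0.0003 0.0001] F [ 0.2 -0.4  0.3] w 85.0 t 4.7
```

>>> {"name": "apply_moves", "arguments": {"deltas": [60,-14,7,0,7,60,-29,14,0,14,60,-29,14,0,21,60,-29,14,0,28,60,-29,14,0,35,60,-29,14,0,42,60,-29,14,0,49,60,-29,14,0,56,60,-29,14,0,63,60,-29,14,0,70,60,-29,14,0,77,60,-29,14,0,84]}}

```text
clock: 5.65
position: [0.6314, 0.0609, 0.2483]
ee_rot: [-0.0, 0.809, 0.588, 0.0]
contact_force: [-1.1, -0.2, -0.0]
width: 0.0601
gripper_force: 0.0
```

>>> {"name": "apply_moves", "arguments": {"deltas": [50,0,0,20,7,50,0,0,40,14,50,0,0,60,21,50,0,0,80,28,50,0,0,90,35,50,0,0,90,42,50,0,0,90,49,50,0,0,90,55,50,0,0,90,55,50,0,0,90,55,50,0,0,90,55]}}

```text
clock: 6.57
position: [0.6315, 0.0609, 0.1584]
ee_rot: [-0.0, 0.988, 0.152, 0.0]
contact_force: [0.7, -1.1, 0.0]
width: 0.0497
gripper_force: 0.0
```

```bash
python3 - <<'E'
from h import *
go([.631,.0615,.077],-72.7)
w=get_image("wrist"); save(w,"w3.png")
for q,z in [("key_bow",.077),("key_block",0)]:
  for x in place_of(q,w)[:2]: print(q,np.round(x["point"]),round(x["score"],2),np.round(atz(w,x["point"],z),4))
print("proj bow centre",proj(w,[.631,.0615,.098]))
E
```

```text
d [-0.3 -0.8 81.4] turn 0.2 yaw -72.5 q6 71.7 at [0.6315 0.0609 0.1584] tilt [0.0002 0.0001] F [ 0.7 -1.1  0. ] w 49.7 t 6.6
key_bow [323. 257.] 0.81 [0.6341 0.0594 0.077 ]
key_block [318. 227.] 0.94 [0.6313 0.0619 0.    ]
proj bow centre [317.34266986 274.10220387]
```

View pics/w3.png

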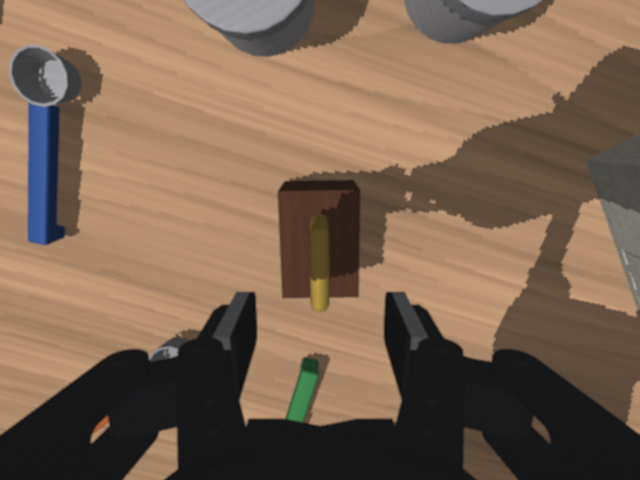

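>>> {"name": "apply_moves", "arguments": {"deltas": [50,0,0,20,0,50,0,0,40,0,50,0,0,60,0,50,0,0,75,0,50,0,0,81,0,40,0,0,81,0,25,0,0,81,0,10,0,0,81,0,5,0,0,81,0,5,0,0,81,0,5,0,0,81,0,5,0,0,81,0], "squeeze": 70}}

```text
clock: 7.72
position: [0.6326, 0.0608, 0.0787]
ee_rot: [0.0, 0.989, 0.151, 0.002]
contact_force: [1.1, -1.3, 6.0]
width: 0.0091
gripper_force: 68.8
```

>>> {"name": "apply_moves", "arguments": {"deltas": [4,0,0,0,0,4,0,0,0,0,4,0,0,-10,0,4,0,0,-20,0,4,0,0,-35,0,4,0,0,-60,0,4,0,0,-90,0,4,0,0,-115,0,4,0,0,-120,0,4,0,0,-120,0]}}

```text
clock: 8.55
position: [0.6325, 0.0609, 0.2001]
ee_rot: [0.0, 0.989, 0.151, 0.002]
contact_force: [-0.4, 0.2, -1.7]
width: 0.0091
gripper_force: 68.1
```

```bash
python3 - <<'E'
from h import *
go([.68,-.105,.235],-131)
w=get_image("wrist"); save(w,"w4.png",(220,150,420,350),3)
for q in ["key_tip","key_bow"]:
  for n in ["wrist","side","scene"]:
    p=get_image(n) if n!="wrist" else w
    print(q,n,[(np.round(x["point"]),round(x["score"],2)) for x in place_of(q,p)[:2]])
E
```

```text
d [ -4.  172.5 -34.7] turn 58.4 yaw -72.6 q6 71.9 at [0.6325 0.0609 0.2001] tilt [0.005 0.   ] F [-0.4  0.2 -1.7] w 9.1 t 8.6
key_tip wrist [(array([322., 268.]), 0.59), (array([319., 270.]), 0.56)]
key_tip side [(array([293., 235.]), 0.71)]
key_tip scene [(array([346., 235.]), 0.68), (array([106., 337.]), 0.49)]
key_bow wrist [(array([322., 330.]), 0.66), (array([316., 216.]), 0.18)]
key_bow side [(array([291., 211.]), 0.8)]
key_bow scene [(array([349., 214.]), 0.7)]
```

View pics/w4.png

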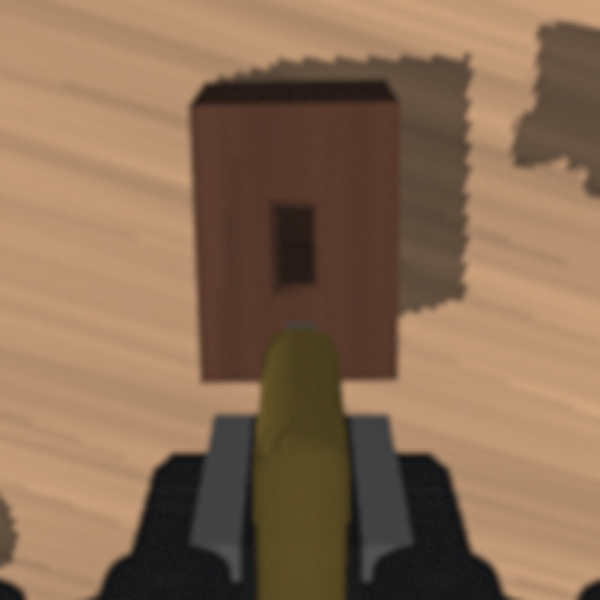

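```bash
python3 - <<'E'
from h import *
a=get_image("scene");b=get_image("side")
T=tri([(a,[346,235]),(b,[293,235])]);B=tri([(a,[349,214]),(b,[291,211])]);print(T,B,tool(T),tool(B))
go([.733,-.149,.25],-131)
E
```

```text
[0.62657965 0.06222234 0.12533433] [0.62958142 0.06400991 0.19006229] [-4.2 -2.8 71.8] [-0.8 -3.6  7. ]
d [ 34.4 230.6 -53. ] turn 58.3 yaw -72.7 q6 71.9 at [0.6314 0.0608 0.1971] tilt [-0.0003  0.0001] F [-0.4  0.6 -1.9] w 9.0 t 9.2
```

>>> {"name": "apply_moves", "arguments": {"deltas": [4,0,0,-20,7,4,0,0,-53,14,4,5,30,-53,21,4,10,65,-53,28,4,15,100,-53,35,4,20,135,-53,42,4,25,170,-53,49,4,30,200,-53,56,4,34,231,-53,58,4,34,231,-53,58,4,34,231,-53,58,4,34,231,-53,58]}}

```text
clock: 10.2
position: [0.7325, -0.1492, 0.2499]
ee_rot: [-0.0, 0.938, -0.347, -0.001]
contact_force: [0.2, 0.5, -1.4]
width: 0.0092
gripper_force: 68.3
```

```bash
python3 - <<'E'
from h import *
go([.733,-.149,.25],-131)
w=get_image("wrist"); save(w,"w5.png")
go([.733,-.149,.25],-131)
for x in place_of("lock_mouth",w)[:2]: print(np.round(x["point"],1),round(x["score"],2),np.round(atz(w,x["point"],.1),4))
E
```

```text
d [ 0.3 -0.5 -0.1] turn 0.4 yaw -130.6 q6 113.8 at [ 0.7325 -0.1492  0.2499] tilt [-0.001   0.0012] F [ 0.2  0.5 -1.4] w 9.2 t 10.2
d [ 0.8 -0.   0.2] turn 0.4 yaw -130.6 q6 113.8 at [ 0.7324 -0.1485  0.2502] tilt [-0.0006  0.001 ] F [-1.3 -1.2 -0.8] w 8.9 t 10.2
[326.7 227.5] 0.66 [ 0.7306 -0.1534  0.1   ]
```

View pics/w5.png

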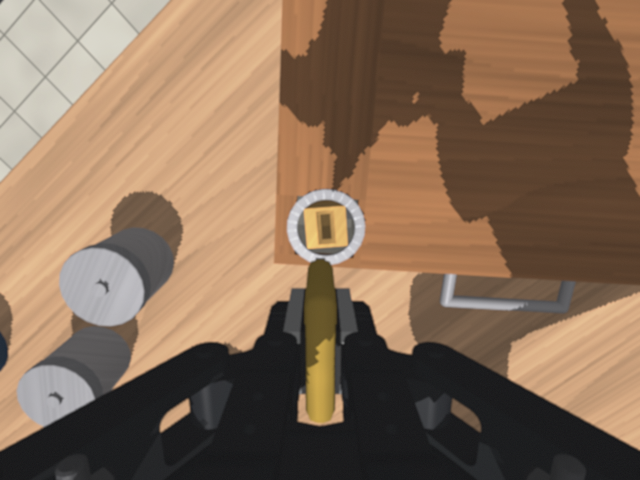

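```bash
python3 - <<'E'
from h import *
w=get_image("wrist"); save(w,"w6.png",(281,185,371,275),6)
f=w["frame"].astype(int)
c=lambda u:atz(w,u,.1)[:2]
L=c([283.5,50])-c([276.5,240]);F=c([600,282.5])-c([300,264]);D=lambda v:np.degrees(np.arctan2(v[1],v[0]))
print("left edge",D(L),"front",D(F), "corner",c([275,262]))
# slot: dark in brass box
g=cv2.cvtColor(w["frame"],cv2.COLOR_RGB2GRAY)[207:248,306:348]
m=(g<110).astype(np.uint8); n,lab,st,ce=cv2.connectedComponentsWithStats(m)
for i in range(1,n):
  if st[i,4]>30:
    pts=np.argwhere(lab==i)[:,::-1]+[306,207]; X=np.array([c(p) for p in pts.astype(float)]); mu=X.mean(0); _,s,V=np.linalg.svd(X-mu,full_matrices=False)
    print(st[i],ce[i]+[306,207],mu,s*np.sqrt(12/len(X)),D(V[0])%180)
E
```

```text
left edge -44.32003600327095 front -134.24871582887482 corner [ 0.73534102 -0.10600913]
[ 16   6  10  25 213] [326.61971831 225.30985915] [ 0.73179786 -0.15341057] [0.01806579 0.00637345] 143.15027889537578
```

View pics/w6.png

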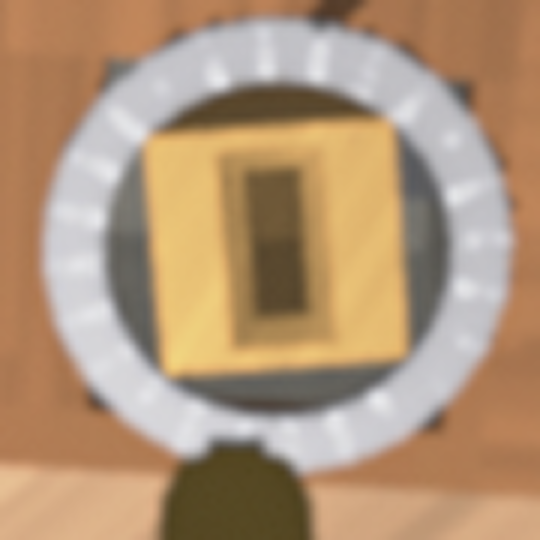

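```bash
python3 - <<'E'
from h import *
w=get_image("wrist"); s=get_state(); M=q2R(s["ee_rot"])
for z in (20,70,150): print(z,proj(w,s["position"]+M@np.array([-1.3e-3,0,z*1e-3])))
L=atz(w,[327,226.3],.1); print(L)
a=np.radians(-127+90); off=np.array([np.cos(a),np.sin(a),0])*1.3e-3
go(L+off+[0,0,.0807],-127)   # tip ~10mm above mouth
E
```

```text
20 [320.48573877 312.22397795]
70 [320.46455705 269.48208488]
150 [320.44560158 231.23244376]
[ 0.73112609 -0.1530445   0.1       ]
d [ 3.5  4.6 70.1] turn -3.6 yaw -130.6 q6 113.8 at [ 0.7325 -0.148   0.2508] tilt [0.0003 0.0003] F [-0.5  0.5 -0.5] w 9.1 t 10.4
```

>>> {"name": "apply_moves", "arguments": {"deltas": [4,2,2,20,-1,4,3.5,4.6,40,-3.6,4,3.5,4.6,60,-3.6,4,3.5,4.6,72,-3.6,4,3.5,4.6,72,-3.6,4,3.5,4.6,72,-3.6,4,3.5,4.6,72,-3.6]}}

```text
clock: 10.98
position: [0.7332, -0.1551, 0.1798]
ee_rot: [-0.0, 0.948, -0.318, 0.001]
contact_force: [0.5, -0.3, -0.9]
width: 0.0089
gripper_force: 68.3
```

```bash
python3 - <<'E'
from h import *
w=get_image("wrist"); save(w,"w7.png",(260,185,380,305),5)
a=np.radians(-127+90); off=np.array([np.cos(a),np.sin(a),0])*1.3e-3
go(np.array([ 0.7311,-0.1530,.1])+off+[0,0,.0287],-127)
E
```

```text
d [-2.  -0.3 51.5] turn -0.0 yaw -127.0 q6 109.8 at [ 0.7334 -0.1552  0.1802] tilt [ 0.0031 -0.0008] F [-0.2 -0.2 -1.1] w 9.1 t 11.0
```

View pics/w7.png

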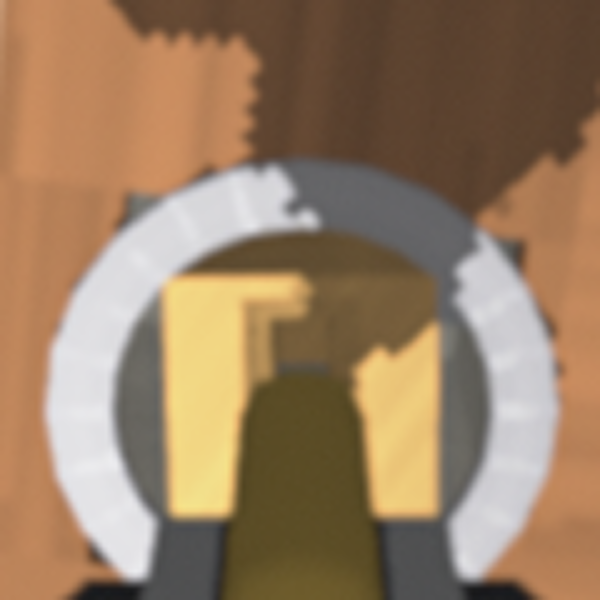

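>>> {"name": "apply_moves", "arguments": {"deltas": [4,-2,0,0,0,4,-2,0,4,0,4,-2,0,8,0,4,-2,0,12,0,4,-2,0,16,0,4,-2,0,20,0,4,-2,0,20,0]}}

```text
clock: 11.62
position: [0.7302, -0.1539, 0.1567]
ee_rot: [-0.0, 0.948, -0.318, -0.001]
contact_force: [0.0, 0.1, -1.1]
width: 0.009
gripper_force: 68.3
```

>>> {"name": "apply_moves", "arguments": {"deltas": [4,0,0,5,0,4,0,0,10,0,4,0,0,15,0,4,0,0,20,0,4,0,0,24,0,4,0,0,27,0,4,0,0,29,0,4,0,0,29,0]}}

```text
clock: 12.28
position: [0.7308, -0.1541, 0.1292]
ee_rot: [-0.0, 0.948, -0.318, -0.0]
contact_force: [-0.1, -0.2, -0.6]
width: 0.0091
gripper_force: 68.5
```

>>> {"name": "apply_moves", "arguments": {"deltas": [4,0,0,1,0,4,0,0,2,0,4,0,0,3,0,4,0,0,3,0]}}

```text
clock: 12.62
position: [0.7311, -0.1542, 0.1287]
ee_rot: [-0.0, 0.948, -0.318, 0.001]
contact_force: [-2.0, 0.6, 7.6]
width: 0.0091
gripper_force: 69.7
```

>>> {"name": "apply_moves", "arguments": {"deltas": [4,0,-0.2,-2,-7,4,0,-0.3,-2,-14,4,-0.1,-0.5,-2,-21,4,-0.2,-0.6,-2,-28,4,-0.2,-0.7,-2,-35,4,-0.3,-0.9,-2,-42,4,-0.5,-1,-2,-49,4,-0.6,-1.1,-2,-56,4,-0.7,-1.2,-2,-63,4,-0.9,-1.2,-2,-70,4,-1,-1.3,-2,-77,4,-1.2,-1.3,-2,-84]}}

```text
clock: 13.62
position: [0.7312, -0.1518, 0.1294]
ee_rot: [0.0, 0.916, 0.401, 0.001]
contact_force: [-0.1, 1.3, 2.6]
width: 0.0093
gripper_force: 68.9
```

```bash
python3 - <<'E'
from h import *
go([0,0,0]); s=get_state(); print(s["moment"],s["contact_force"])
E
```

```text
d [-384.8 -640.3  128.2] turn 0 yaw -42.7 q6 25.6 at [ 0.7312 -0.1518  0.1294] tilt [0.0019 0.0008] F [-0.1  1.3  2.6] w 9.3 t 13.6
[ 0.29478603  0.05200683 -0.04445064] [-0.1190618   1.3009988   2.63294211]
```

>>> {"name": "apply_moves", "arguments": {"deltas": [4,0,0,0,-4,4,0,0,0,-8,4,0,0,0,-10,4,0,0,0,-10]}}

```text
clock: 13.95
position: [0.731, -0.1517, 0.1294]
ee_rot: [-0.0, 0.879, 0.477, 0.001]
contact_force: [-1.6, 2.8, 3.9]
width: 0.0094
gripper_force: 69.1
```

```bash
python3 - <<'E'
from h import *
go([0,0,0]); s=get_state(); print(s["moment"],s["contact_force"])
E
```

```text
d [-272.  -695.4  128.6] turn 0 yaw -33.1 q6 15.9 at [ 0.731  -0.1517  0.1294] tilt [0.0014 0.0011] F [-1.6  2.8  3.9] w 9.4 t 13.9
[ 0.3848155   0.17020101 -0.28168736] [-1.60951221  2.78012307  3.87728647]
```

>>> {"name": "apply_moves", "arguments": {"deltas": [4,0,0,0,5,15,0,0,0,5,30,0,0,0,5,45,0,0,0,5,45,0,0,-5,5,45,0,0,-20,5,45,0,0,-50,5,45,0,0,-85,5,45,0,0,-90,5,45,0,0,-90,5]}}

```text
clock: 14.78
position: [0.7325, -0.153, 0.2229]
ee_rot: [0.003, 0.899, 0.438, 0.003]
contact_force: [0.7, -0.3, 0.9]
width: 0.0451
gripper_force: 0.0
```

```bash
python3 - <<'E'
from h import *
w=get_image("wrist"); save(w,"w8.png"); go([.5743,-.2206,.18],-44.3)
E
```

```text
d [-150.3  -81.9   39.7] turn 6.3 yaw -38.0 q6 20.9 at [ 0.7313 -0.1526  0.2201] tilt [ 0.0033 -0.001 ] F [ 0.   0.7 -1.1] w 45.0 t 14.8
```

View pics/w8.png

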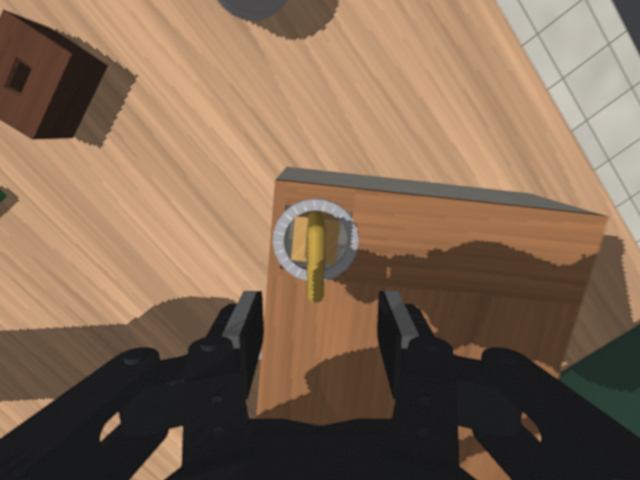

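>>> {"name": "apply_moves", "arguments": {"deltas": [30,-30,-16,0,3,30,-65,-35,0,6,30,-100,-55,0,6.3,30,-130,-72,10,6.3,30,-150,-82,30,6.3,30,-150,-82,40,6.3,30,-150,-82,40,6.3,30,-150,-82,40,6.3]}}

```text
clock: 15.5
position: [0.5735, -0.2195, 0.1769]
ee_rot: [-0.001, 0.922, 0.388, -0.0]
contact_force: [1.1, -0.2, -0.2]
width: 0.03
gripper_force: 0.0
```

```bash
python3 - <<'E'
from h import *
w=get_image("wrist"); save(w,"w9.png",(100,0,540,480),1.25); go([.5743,-.2206,.07],-44.3)
for x in place_of("drawer_handle",w)[:2]: print(np.round(x["point"]),round(x["score"],2),np.round(atz(w,x["point"],.07),4),tool(atz(w,x["point"],.07)))
E
```

```text
d [ -0.9   0.5 107.8] turn -0.0 yaw -44.3 q6 16.9 at [ 0.5745 -0.2197  0.1778] tilt [0.0001 0.0007] F [0.2 0.2 0.8] w 30.0 t 15.6
[319. 248.] 0.83 [ 0.5728 -0.2204  0.07  ] [ -2.1  -1.2 108.3]
```

View pics/w9.png

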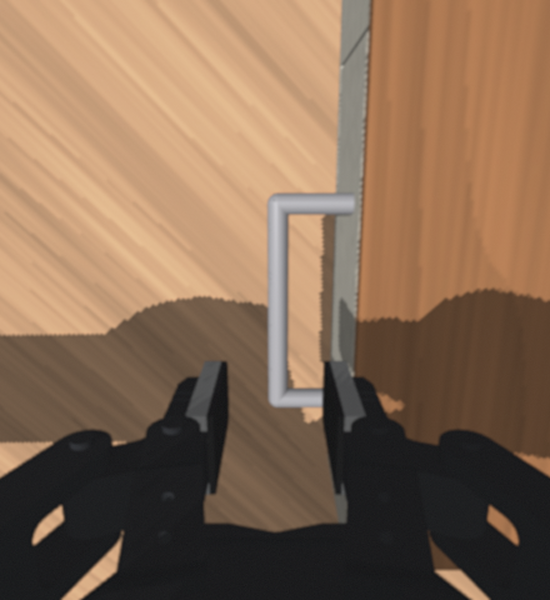

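>>> {"name": "apply_moves", "arguments": {"deltas": [30,0,-0.5,25,0,30,0,-0.5,55,0,30,0,-0.5,80,0,30,0,-0.5,95,0,30,0,-0.5,107,0,20,0,-0.5,107,0,5,0,-0.5,107,0,5,0,-0.5,107,0,5,0,-0.5,107,0,5,0,-0.5,107,0], "squeeze": 60}}

```text
clock: 16.43
position: [0.5751, -0.2189, 0.0732]
ee_rot: [0.0, 0.921, 0.388, 0.001]
contact_force: [-1.2, 1.9, 9.3]
width: 0.0077
gripper_force: 58.7
```

>>> {"name": "apply_moves", "arguments": {"deltas": [5,0,-3,0,0,5,0,-10,0,0,5,0,-25,0,0,5,0,-40,0,0,5,0,-55,0,0,5,0,-70,0,0,5,0,-85,0,0,5,0,-100,0,0,5,0,-115,0,0,5,0,-130,0,0,5,0,-145,0,0,5,0,-160,0,0]}}

```text
clock: 17.43
position: [0.4617, -0.1083, 0.0732]
ee_rot: [0.003, 0.921, 0.388, 0.002]
contact_force: [1.6, -2.0, 8.0]
width: 0.0075
gripper_force: 59.8
```

>>> {"name": "apply_moves", "arguments": {"deltas": [5,0,-5,0,0,5,0,-10,0,0,5,0,-14,0,0,5,0,-17,0,0,5,0,-17,0,0]}}

```text
clock: 17.85
position: [0.4497, -0.0966, 0.0732]
ee_rot: [0.003, 0.921, 0.389, 0.002]
contact_force: [0.3, -2.2, 8.0]
width: 0.0077
gripper_force: 59.9
```

>>> {"name": "apply_moves", "arguments": {"deltas": [5,0,1.5,0,0,20,0,1.5,0,0,30,0,1.5,0,0,30,0,1.5,0,0,30,0,1.5,-30,0,30,0,10,-65,0,30,0,30,-105,0,30,0,60,-145,0,30,0,75,-180,0,30,0,80,-200,0,30,0,80,-200,0,30,0,80,-200,0]}}

```text
clock: 18.85
position: [0.5048, -0.1521, 0.2723]
ee_rot: [0.001, 0.922, 0.388, 0.001]
contact_force: [-1.0, 1.6, -0.1]
width: 0.0297
gripper_force: 0.0
```

```bash
python3 - <<'E'
from h import *
w=get_image("wrist"); save(w,"w10.png"); go([.4497,-.0966,.27],-44.3)
for x in place_of("drawer_floor",w)[:2]: print(np.round(x["point"]),round(x["score"],2),np.round(atz(w,x["point"],.014),4))
for x in place_of("drawer_handle",w)[:1]: print(np.round(x["point"]),round(x["score"],2),np.round(atz(w,x["point"],.07),4))
a=get_image("scene");b=get_image("side")
for n,p in (("scene",a),("side",b)):
  for q,z in [("drawer_floor",.014),("drawer_handle",.07),("spoon1_grip",.016),("spoon1_bowl",.011),("spoon2_grip",.016),("spoon2_bowl",.011),("spoon3_grip",.016),("spoon3_bowl",.011),("spoon4_grip",.016)]:
    for x in place_of(q,p)[:1]: print(n,q,np.round(x["point"]),round(x["score"],2),np.round(atz(p,x["point"],z),3))
E
```

```text
d [  1.6 -76.8   0.7] turn -0.1 yaw -44.4 q6 20.0 at [ 0.5035 -0.1514  0.2706] tilt [-0.0012  0.0009] F [ 0.3  0.5 -0.6] w 30.2 t 18.9
[370. 204.] 0.92 [ 0.5403 -0.1885  0.014 ]
[230. 214.] 0.97 [ 0.4505 -0.0992  0.07  ]
scene drawer_floor [244. 309.] 0.63 [ 0.536 -0.187  0.014]
scene drawer_handle [240. 252.] 0.7 [ 0.443 -0.1    0.07 ]
scene spoon1_grip [392. 228.] 0.86 [0.634 0.257 0.016]
scene spoon1_bowl [406. 238.] 0.84 [0.681 0.256 0.011]
scene spoon2_grip [285. 242.] 0.55 [0.459 0.035 0.016]
scene spoon2_bowl [271. 233.] 0.78 [0.406 0.038 0.011]
scene spoon3_grip [320. 214.] 0.71 [0.458 0.174 0.016]
scene spoon3_bowl [323. 227.] 0.78 [0.494 0.145 0.011]
scene spoon4_grip [396. 189.] 0.16 [0.548 0.397 0.016]
side drawer_floor [329. 227.] 0.7 [ 0.549 -0.183  0.014]
side drawer_handle [366. 225.] 0.87 [ 0.445 -0.1    0.07 ]
side spoon1_grip [282. 323.] 0.9 [0.63  0.25  0.016]
side spoon1_bowl [257. 330.] 0.76 [0.682 0.268 0.011]
side spoon2_grip [365. 270.] 0.9 [0.448 0.037 0.016]
side spoon2_bowl [380. 270.] 0.95 [0.41  0.026 0.011]
side spoon3_grip [360. 301.] 0.88 [0.461 0.163 0.016]
side spoon3_bowl [347. 296.] 0.84 [0.493 0.14  0.011]
```

View pics/w10.png

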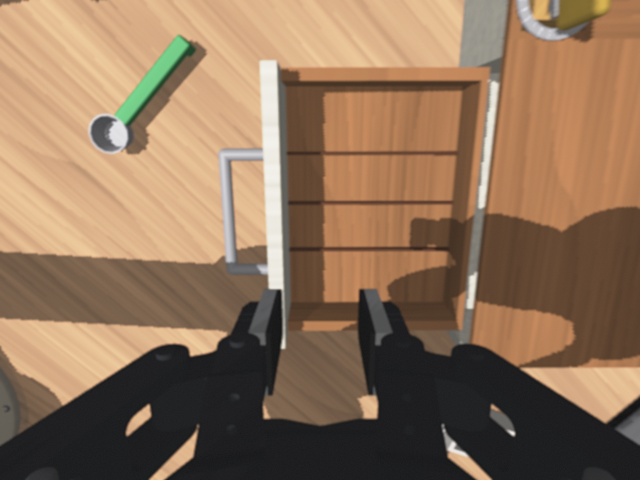

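```bash
cat >> h.py <<'E'
HUE={1:(105,130),2:(45,85),3:(3,16)}
def spoon(p,k,z0=0.):
    h=cv2.cvtColor(p["frame"],cv2.COLOR_RGB2HSV); lo,hi=HUE[k]
    m=((h[...,0]>=lo)&(h[...,0]<=hi)&(h[...,1]>(200 if k==3 else 130))&(h[...,2]>50)).astype(np.uint8)
    n,lab,st,ce=cv2.connectedComponentsWithStats(m); i=1+np.argmax(st[1:,4])
    X=np.array([atz(p,u,z0+.022)[:2] for u in np.argwhere(lab==i)[:,::-1].astype(float)])
    mu=X.mean(0); _,s,V=np.linalg.svd(X-mu,full_matrices=False); v=V[0]
    bl=[atz(p,x["point"],z0+.011)[:2] for x in place_of("spoon%d_bowl"%k,p)[:3]]
    bl=[b for b in bl if 0.045<np.linalg.norm(b-mu)<.085]
    if bl and (bl[0]-mu)@v<0: v=-v
    t=(X-mu)@v
    g=mu+v*((t.max()+t.min())/2+.017)
    pl=[np.round(atz(p,x["point"],z0+.016)[:2],4) for x in place_of("spoon%d_grip"%k,p)[:1]]
    print("spoon",k,"area",st[i,4],"len",t.max()-t.min(),"grip",np.round(g,4),"yaw",np.degrees(np.arctan2(v[1],v[0])),"bowl-grip",[np.round((b-g)*1e3,1) for b in bl],"net grip",pl)
    return g
E
python3 -c "
from h import *
w=get_image('wrist'); spoon(w,2); go([.457,.034,.17],-84)"
```

```text
spoon 2 area 4 len 0.004014997381581254 grip [0.4289 0.0253] yaw 175.97985914413619 bowl-grip [] net grip []
d [ 100.  -163.4  101.3] turn 39.6 yaw -44.4 q6 20.0 at [ 0.5039 -0.1518  0.2713] tilt [0.0001 0.0001] F [-0.9  0.   0.9] w 29.7 t 20.1
```

```bash
python3 - <<'E'
from h import *
w=get_image('wrist'); print(w["frame"][80,152]); h=cv2.cvtColor(w["frame"],cv2.COLOR_RGB2HSV); print(h[80,152])
a=get_image("scene");b=get_image("side")
for n,p in (("w",w),("scene",a),("side",b)):
  for q,z in [("spoon2_grip",.016),("spoon2_bowl",.011)]:
    for x in place_of(q,p)[:1]: print(n,q,np.round(x["point"]),round(x["score"],2),np.round(atz(p,x["point"],z),3))
E
```

```text
[116 206 138]
[ 67 111 206]
w spoon2_grip [143.  94.] 0.57 [0.459 0.033 0.016]
w spoon2_bowl [115. 134.] 0.58 [0.411 0.031 0.011]
scene spoon2_grip [285. 242.] 0.65 [0.461 0.033 0.016]
scene spoon2_bowl [268. 236.] 0.7 [0.408 0.028 0.011]
side spoon2_grip [363. 272.] 0.71 [0.453 0.043 0.016]
side spoon2_bowl [380. 272.] 0.87 [0.409 0.032 0.011]
```

```bash
sed -i 's/(200 if k==3 else 130)/(165 if k==3 else 85)/' h.py; python3 -c "
from h import *
w=get_image('wrist'); spoon(w,2); go([.457,.034,.17],-84)"
```

```text
spoon 2 area 1855 len 0.09335267442126265 grip [0.4947 0.0117] yaw 172.73931331290288 bowl-grip [array([-47.7,   8.6])] net grip [array([0.4946, 0.0133])]
d [ 100.  -163.4  101.3] turn 39.7 yaw -44.3 q6 20.0 at [ 0.5039 -0.1518  0.2713] tilt [0.     0.0001] F [ 0.5 -0.2  0. ] w 30.0 t 20.8
```

>>> {"name": "apply_moves", "arguments": {"deltas": [40,10,-16,0,7,40,25,-40,0,14,40,40,-65,10,21,40,55,-90,30,28,40,70,-115,50,35,40,85,-140,70,39.5,40,100,-163,90,39.5,40,100,-163,100,39.5,40,100,-163,100,39.5,40,100,-163,100,39.5]}}

```text
clock: 21.58
position: [0.4573, 0.0338, 0.1713]
ee_rot: [0.0, 0.999, 0.054, -0.0]
contact_force: [-0.1, -1.0, 0.2]
width: 0.0396
gripper_force: 0.0
```

```bash
python3 -c "
from h import *
w=get_image('wrist'); g=spoon(w,2); go([g[0],g[1],.026],-84)"
```

```text
spoon 2 area 2768 len 0.09371047634642626 grip [0.4949 0.0139] yaw 173.06104754096665 bowl-grip [] net grip [array([0.4944, 0.0134])]
d [ 33.7  22.7 146.5] turn 0.1 yaw -83.9 q6 79.3 at [0.4585 0.0329 0.1724] tilt [ 0.0026 -0.0004] F [-0.5  0.1 -0.5] w 40.1 t 21.7
```

>>> {"name": "apply_moves", "arguments": {"deltas": [40,17,11,10,7,40,34,23,30,13,40,34,23,50,13,40,34,23,65,13,40,34,23,65,13,40,34,23,65,13]}}

```text
clock: 22.23
position: [0.4938, 0.0138, 0.1064]
ee_rot: [-0.0, 0.998, -0.06, -0.0]
contact_force: [-0.3, 0.2, -0.6]
width: 0.04
gripper_force: 0.0
```

```bash
python3 -c "
from h import *
w=get_image('wrist'); save(w,'w11.png'); g=spoon(w,2); go([g[0],g[1],.026],-97)"
```

```text
spoon 2 area 3899 len 0.09347188583674479 grip [0.4948 0.0134] yaw 173.0378601515745 bowl-grip [array([-49. ,   7.8])] net grip [array([0.4938, 0.0144])]
d [ 0.   0.7 81.8] turn 0.1 yaw -96.9 q6 90.4 at [0.4947 0.0141 0.1078] tilt [ 0.003  -0.0003] F [-0.1  0.2  0.1] w 39.8 t 22.4
```

View pics/w11.png

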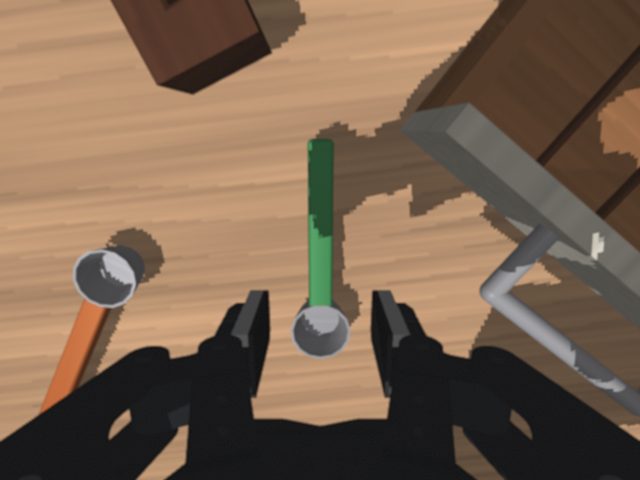

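>>> {"name": "apply_moves", "arguments": {"deltas": [40,0,0.5,25,0,40,0,0.5,50,0,40,0,0.5,70,0,36,0,0.5,81,0,30,0,0.5,81,0,20,0,0.5,81,0,8,0,0.5,81,0,8,0,0.5,81,0,8,0,0.5,81,0,8,0,0.5,81,0], "squeeze": 50}}

```text
clock: 23.22
position: [0.4947, 0.0139, 0.0266]
ee_rot: [0.0, 0.998, -0.06, 0.002]
contact_force: [-0.7, 1.0, 6.6]
width: 0.0125
gripper_force: 51.8
```

>>> {"name": "apply_moves", "arguments": {"deltas": [8,0,0,-10,0,8,0,0,-40,0,8,0,0,-75,0,8,0,0,-110,0,8,0,0,-135,0,8,0,0,-140,0,8,0,0,-140,0]}}

```text
clock: 23.8
position: [0.4947, 0.0139, 0.1674]
ee_rot: [0.0, 0.998, -0.06, 0.003]
contact_force: [0.1, -1.5, -1.4]
width: 0.0123
gripper_force: 51.0
```

```bash
cat >> h.py <<'E'
FC=np.array([.541,-.1878,.014]); CX=np.array([.716,-.698,0]); CY=np.array([.698,.716,0])
E
python3 -c "
from h import *
w=get_image('wrist'); z=get_state()['position'][2]-.026; g=spoon(w,2,z); print('grip in tool',tool([g[0],g[1],z+.016]))
go(FC+.079*CY+[0,0,.15],45.7)"
```

```text
spoon 2 area 9117 len 0.09457638028924528 grip [0.4949 0.0136] yaw 173.22676317378702 bowl-grip [array([-47.4,   5.5])] net grip [array([0.4942, 0.0142])]
grip in tool [2.8 0.2 8.1]
d [120.6 131.9  -0.7] turn -142.6 yaw -96.9 q6 90.4 at [0.4921 0.0141 0.1637] tilt [-0.0033  0.0004] F [-0.6 -0.2 -1.1] w 12.9 t 23.9
```

>>> {"name": "apply_moves", "arguments": {"deltas": [8,0,0,0,-7,8,0,0,0,-14,8,0,0,0,-21,8,0,0,0,-28,8,5,5,0,-35,8,15,15,0,-42,8,25,27,0,-49,8,35,38,0,-56,8,45,50,0,-63,8,60,66,0,-70,8,75,82,0,-77,8,90,98,0,-84]}}

```text
clock: 24.95
position: [0.5704, -0.0945, 0.1627]
ee_rot: [-0.002, 0.78, 0.626, -0.001]
contact_force: [0.7, -0.0, -0.1]
width: 0.0127
gripper_force: 51.0
```

```bash
python3 -c "
from h import *
go(FC+.079*CY+[0,0,.15],45.7)"
```

```text
d [-30.3  33.1  -1.4] turn -58.2 yaw -12.5 q6 -3.8 at [ 0.5704 -0.0945  0.1627] tilt [-0.0045  0.0014] F [ 0.7 -0.  -0.1] w 12.7 t 24.9
```

>>> {"name": "apply_moves", "arguments": {"deltas": [8,-8,8,0,-7,8,-15,16,0,-14,8,-22,24,0,-21,8,-30,33,0,-28,8,-30,33,0,-35,8,-30,33,0,-42,8,-30,33,0,-49,8,-30,33,0,-56,8,-30,33,0,-58.2,8,-30,33,0,-58.2,8,-30,33,0,-58.2,8,-30,33,0,-58.2]}}

```text
clock: 25.95
position: [0.5961, -0.1305, 0.1639]
ee_rot: [-0.001, 0.38, 0.925, -0.0]
contact_force: [0.0, -0.6, -0.3]
width: 0.0126
gripper_force: 51.0
```

```bash
python3 - <<'E'
from h import *
w=get_image('wrist'); save(w,"w12.png")
f=cv2.cvtColor(w["frame"],cv2.COLOR_RGB2GRAY).astype(int)
for x in place_of("drawer_floor",w)[:2]: print(np.round(x["point"]),round(x["score"],2),np.round(atz(w,x["point"],.014),4))
for y in (.048,0,-.048,.108,-.108): print(y,proj(w,FC+y*CY+[0,0,.006]),proj(w,FC+y*CY+.04*CX+[0,0,.006]))
go(FC+.079*CY+[0,0,.027],45.7)
g=spoon(w,2,get_state()['position'][2]-.026); print(tool([g[0],g[1],.16]))
E
```

```text
[211. 227.] 0.85 [ 0.5401 -0.186   0.014 ]
0.048 [275.11178936 230.99788223] [277.18978312 283.45875087]
0 [207.60273432 231.45933989] [212.22901967 283.88559938]
-0.048 [140.13962983 231.92048345] [147.31080332 284.31216831]
0.108 [359.56279766 230.42061797] [358.45063303 282.92479667]
-0.108 [ 55.87529574 232.4964717 ] [ 66.22280106 284.84498675]
d [ -0.5  -0.6 123.6] turn -0.4 yaw 45.3 q6 -64.2 at [ 0.5964 -0.1305  0.1646] tilt [-0.0011  0.0005] F [ 0.3 -0.3 -0.3] w 12.7 t 26.1
spoon 2 area 9371 len 0.0931821993359121 grip [ 0.5966 -0.1305] yaw -44.77871460827907 bowl-grip [array([ 33.9, -33.9])] net grip [array([ 0.5963, -0.13  ])]
[0.  0.1 5.1]
```

View pics/w12.png

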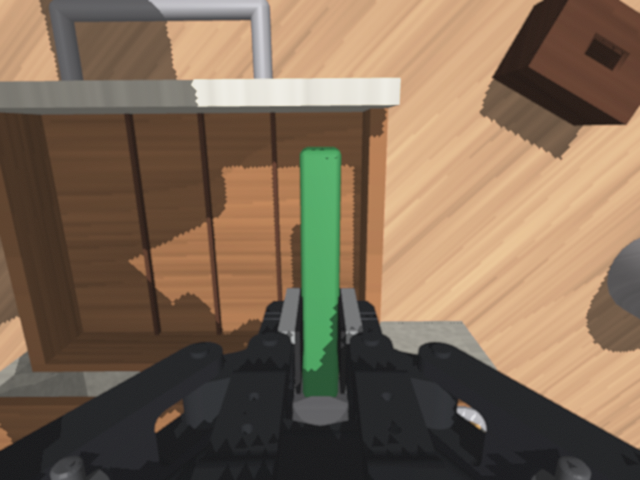

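```bash
python3 - <<'E'
from h import *
w=get_image('wrist')
for x in (-.0815,.0815): print(x,proj(w,FC+.02*CY+x*CX))
for u in ([208,113],[180,333]): print((atz(w,u,.014)-FC)@CX)
print("front top edges",[(atz(w,[200,r],.09)-FC)@CX for r in (81,107)])
print("back wall top inner",[(atz(w,[200,365],z)-FC)@CX for z in (.058,.044)])
E
```

```text
-0.0815 [229.32109588 109.85263028]
0.0815 [243.86942784 328.56361602]
-0.07957303872782906
0.08502417862576134
front top edges [np.float64(-0.09113776519339117), np.float64(-0.0794071059796422)]
back wall top inner [np.float64(0.08476324974223733), np.float64(0.09404781568185472)]
```

>>> {"name": "apply_moves", "arguments": {"deltas": [8,0,-0.5,25,-0.4,8,0,-0.5,55,-0.4,8,0,-0.5,85,-0.4,8,0,-0.5,105,-0.4,8,0,-0.5,116,-0.4,8,0,-0.5,121,-0.4,8,0,-0.5,123,-0.4,8,0,-0.5,123,-0.4,8,0,-0.5,123,-0.4]}}

```text
clock: 26.95
position: [0.5974, -0.1313, 0.0437]
ee_rot: [0.001, 0.377, 0.926, 0.0]
contact_force: [-0.4, -0.1, 0.3]
width: 0.0123
gripper_force: 51.0
```

>>> {"name": "apply_moves", "arguments": {"deltas": [16,0,0,0,0,20,0,0,0,0,22,0,0,0,0,22,0,0,0,0,22,0,0,-10,0,22,0,0,-30,0,30,0,0,-60,0,40,0,0,-95,0,40,0,0,-130,0,40,0,0,-135,0,40,0,0,-135,0]}}

```text
clock: 27.87
position: [0.5982, -0.1316, 0.1815]
ee_rot: [0.004, 0.377, 0.926, 0.0]
contact_force: [-0.1, 0.6, -0.2]
width: 0.0398
gripper_force: 0.0
```

```bash
python3 - <<'E'
from h import *
w=get_image('wrist'); g=spoon(w,2,.014); e=np.r_[g,.014]-FC; print("in drawer",e@CX,e@CY)
a=get_image("scene");b=get_image("side")
for n,p in (("scene",a),("side",b)):
  for q,z in [("spoon1_grip",.016),("spoon1_bowl",.011),("spoon3_grip",.016),("spoon3_bowl",.011)]:
    for x in place_of(q,p)[:1]: print(n,q,round(x["score"],2),np.round(atz(p,x["point"],z),3))
go([.459,.168,.12],56)
E
```

```text
spoon 2 area 2522 len 0.09289208717191473 grip [ 0.5978 -0.1317] yaw -44.49929330854704 bowl-grip [array([ 34.5, -35.6])] net grip [array([ 0.6006, -0.1321])]
in drawer 0.0014894968061386904 0.07980850702278307
scene spoon1_grip 0.91 [0.637 0.259 0.016]
scene spoon1_bowl 0.68 [0.682 0.259 0.011]
scene spoon3_grip 0.66 [0.45  0.18  0.016]
scene spoon3_bowl 0.68 [0.494 0.139 0.011]
side spoon1_grip 0.96 [0.632 0.254 0.016]
side spoon1_bowl 0.91 [0.677 0.27  0.011]
side spoon3_bowl 0.6 [0.496 0.137 0.011]
d [306.9 118.4  57.1] turn -10.2 yaw 45.8 q6 -64.7 at [ 0.5963 -0.131   0.177 ] tilt [-0.0004  0.0002] F [ 0.1  0.3 -0.1] w 39.9 t 28.5
```

>>> {"name": "apply_moves", "arguments": {"deltas": [40,20,8,0,-3,40,55,21,0,-6,40,90,35,0,-10,40,125,48,0,-10,40,160,62,0,-10,40,195,75,0,-10,40,230,89,10,-10,40,262,101,25,-10,40,290,112,40,-10,40,307,118,57,-10,40,307,118,57,-10,40,307,118,57,-10]}}

```text
clock: 29.52
position: [0.4579, 0.1682, 0.1198]
ee_rot: [-0.001, 0.293, 0.956, -0.001]
contact_force: [0.8, 0.1, 0.0]
width: 0.04
gripper_force: 0.0
```

```bash
python3 - <<'E'
from h import *
w=get_image('wrist'); g=spoon(w,3); go([g[0],g[1],.026],56)
for x in place_of("spoon3_bowl",w)[:2]: print(round(x["score"],2),np.round(atz(w,x["point"],.011),3))
E
```

```text
spoon 3 area 3309 len 0.09269659746926945 grip [0.457 0.166] yaw -34.93591404120574 bowl-grip [array([ 36.3, -27.3])] net grip []
d [ 2.2 -3.  95.2] turn -0.3 yaw 55.7 q6 -43.9 at [0.4603 0.1672 0.1212] tilt [0.0025 0.0001] F [-0.1 -0.   0.3] w 39.9 t 29.7
0.91 [0.493 0.139 0.011]
```

>>> {"name": "apply_moves", "arguments": {"deltas": [40,1,-2.5,25,0.7,40,1,-2.5,55,0.7,40,1,-2.5,80,0.7,36,1,-2.5,94,0.7,30,1,-2.5,94,0.7,20,1,-2.5,94,0.7,8,1,-2.5,94,0.7,8,1,-2.5,94,0.7,8,1,-2.5,94,0.7,8,1,-2.5,94,0.7]}}

```text
clock: 30.55
position: [0.4573, 0.1664, 0.0273]
ee_rot: [0.001, 0.3, 0.954, 0.001]
contact_force: [-0.1, 0.3, 3.7]
width: 0.0127
gripper_force: 51.9
```

>>> {"name": "apply_moves", "arguments": {"deltas": [8,0,0,-10,0,8,0,0,-40,0,8,0,0,-75,0,8,0,0,-110,0,8,0,0,-135,0,8,0,0,-140,0,8,0,0,-140,0,8,0,0,-140,0]}}

```text
clock: 31.22
position: [0.4558, 0.1661, 0.1659]
ee_rot: [-0.0, 0.3, 0.954, -0.0]
contact_force: [0.8, -0.2, -0.5]
width: 0.0128
gripper_force: 51.5
```

```bash
python3 -c "
from h import *
w=get_image('wrist'); z=get_state()['position'][2]-.026; g=spoon(w,3,z); print('grip in tool',tool([g[0],g[1],z+.016]))
go(FC-.079*CY+[0,0,.15],45.7)"
```

```text
spoon 3 area 8833 len 0.09259778566790934 grip [0.4546 0.1672] yaw -34.97951558872685 bowl-grip [array([ 38.3, -27.3])] net grip [array([0.4551, 0.1668])]
grip in tool [1.2 0.7 9.5]
d [-260.2 -318.8    0.7] turn 9.4 yaw 55.1 q6 -43.3 at [0.4552 0.166  0.1645] tilt [-0.0038 -0.0007] F [-0.2  0.3 -0.3] w 12.1 t 31.4
```

>>> {"name": "apply_moves", "arguments": {"deltas": [8,-12,-15,0,3,8,-34,-42,0,6,8,-56,-69,0,9.4,8,-78,-96,0,9.4,8,-101,-124,0,9.4,8,-123,-151,0,9.4,8,-145,-178,0,9.4,8,-168,-206,0,9.4,8,-190,-233,0,9.4,8,-212,-260,0,9.4,8,-235,-288,0,9.4,8,-250,-306,0,9.4]}}

```text
clock: 32.37
position: [0.4857, -0.231, 0.1646]
ee_rot: [-0.001, 0.378, 0.926, -0.0]
contact_force: [0.3, -0.3, -0.1]
width: 0.0124
gripper_force: 51.5
```

>>> {"name": "apply_moves", "arguments": {"deltas": [8,-10,-13,0,0,8,-10,-13,0,0,8,-10,-13,0,0,8,-10,-13,0,0]}}

```text
clock: 32.7
position: [0.4835, -0.243, 0.165]
ee_rot: [-0.001, 0.378, 0.926, 0.001]
contact_force: [-0.5, 0.1, -1.5]
width: 0.0122
gripper_force: 51.5
```

```bash
python3 -c "
from h import *
w=get_image('wrist'); z=get_state()['position'][2]-.026; g=spoon(w,3,z); print('grip in tool',tool([g[0],g[1],z+.016]))
go(FC+.001*CX-.079*CY+[0,0,.0275],45.7)"
```

```text
spoon 3 area 8856 len 0.09197537309899867 grip [ 0.482  -0.2412] yaw -44.393657866491544 bowl-grip [array([ 34.8, -32.8])] net grip [array([ 0.4819, -0.2401])]
grip in tool [ 2.5 -0.3 10.6]
d [-3.600e+00  1.000e-01  1.245e+02] turn 0.0 yaw 45.7 q6 -79.7 at [ 0.484  -0.2428  0.166 ] tilt [-0.0006  0.0009] F [ 0.2  0.1 -0.9] w 12.7 t 32.9
```

>>> {"name": "apply_moves", "arguments": {"deltas": [8,-5,0,25,0,8,-5,0,55,0,8,-5,0,85,0,8,-5,0,105,0,8,-5,0,116,0,8,-5,0,121,0,8,-5,0,124,0,8,-5,0,124,0,8,-5,0,124,0]}}

```text
clock: 33.6
position: [0.4885, -0.2477, 0.0432]
ee_rot: [0.001, 0.377, 0.926, -0.0]
contact_force: [0.2, -0.7, -0.7]
width: 0.0124
gripper_force: 51.5
```

>>> {"name": "apply_moves", "arguments": {"deltas": [16,0,0,0,0,20,0,0,0,0,22,0,0,0,0,22,0,0,0,0,22,0,0,-10,0,22,0,0,-30,0,30,0,0,-60,0,40,0,0,-95,0,40,0,0,-130,0,40,0,0,-135,0,40,0,0,-135,0]}}

```text
clock: 34.52
position: [0.4894, -0.2487, 0.1811]
ee_rot: [0.004, 0.377, 0.926, -0.001]
contact_force: [0.4, -0.2, -0.9]
width: 0.0398
gripper_force: 0.0
```

```bash
python3 - <<'E'
from h import *
w=get_image('wrist'); g=spoon(w,3,.014); e=np.r_[g,.014]-FC; print("in drawer",e@CX,e@CY)
a=get_image("scene");b=get_image("side")
for n,p in (("scene",a),("side",b)):
  for q,z in [("spoon1_grip",.016),("spoon1_bowl",.011),("bowl",0)]:
    for x in place_of(q,p)[:1]: print(n,q,round(x["score"],2),np.round(atz(p,x["point"],z),3))
go([.634,.256,.12],99)
E
```

```text
spoon 3 area 2303 len 0.0914257243099526 grip [ 0.4872 -0.2459] yaw -44.32437419712291 bowl-grip [array([ 31.9, -32.7])] net grip [array([ 0.4881, -0.2451])]
in drawer 0.0020654283591269584 -0.07918532424956945
scene spoon1_grip 0.91 [0.63  0.267 0.016]
scene spoon1_bowl 0.91 [0.684 0.252 0.011]
scene bowl 0.8 [0.538 0.412 0.   ]
side spoon1_bowl 0.63 [0.675 0.261 0.011]
side bowl 0.66 [0.631 0.235 0.   ]
d [247.2 462.3  56.9] turn -53.4 yaw 45.6 q6 -79.9 at [ 0.4876 -0.2474  0.1767] tilt [-0.0009  0.0008] F [ 0.5 -0.4  0.2] w 40.2 t 35.1
```

>>> {"name": "apply_moves", "arguments": {"deltas": [40,10,19,0,0,40,28,52,0,-5,40,46,86,0,-11,40,64,119,0,-17,40,82,153,0,-23,40,100,187,0,-29,40,118,221,0,-35,40,136,254,0,-41,40,154,288,0,-47,40,172,322,0,-53,40,190,355,0,-53,40,208,389,0,-53]}}

```text
clock: 36.07
position: [0.6111, 0.1779, 0.1771]
ee_rot: [-0.0, -0.076, 0.997, -0.0]
contact_force: [0.4, -0.3, -0.5]
width: 0.0399
gripper_force: 0.0
```

```bash
python3 - <<'E'
from h import *
go([.634,.256,.12],99)
w=get_image('wrist'); g=spoon(w,1)
E
```

```text
d [-34.5  73.8  57.1] turn -0.3 yaw 98.7 q6 -88.7 at [0.6111 0.1779 0.1771] tilt [-0.0002 -0.0002] F [ 0.4 -0.3 -0.5] w 39.9 t 36.1
spoon 1 area 1515 len 0.09274479858308649 grip [0.6297 0.2561] yaw 5.926626691801747 bowl-grip [array([45.5,  3.1])] net grip [array([0.63  , 0.2547])]
```

>>> {"name": "apply_moves", "arguments": {"deltas": [40,-12,30,5,2.5,40,-25,60,25,2.5,40,-30,74.5,45,2.5,40,-30,74.5,60,2.5,40,-30,74.5,60,2.5,40,-30,74.5,60,2.5,40,-30,74.5,60,2.5]}}

```text
clock: 36.8
position: [0.6299, 0.2529, 0.1183]
ee_rot: [0.001, -0.053, 0.999, -0.0]
contact_force: [-0.1, -0.5, 0.3]
width: 0.0401
gripper_force: 0.0
```

```bash
python3 - <<'E'
from h import *
w=get_image('wrist'); g=spoon(w,1); go([g[0],g[1],.026],96)
E
```

```text
spoon 1 area 3578 len 0.09359945355285501 grip [0.6288 0.254 ] yaw 5.713910662117257 bowl-grip [array([47.9,  4.8])] net grip [array([0.6287, 0.2533])]
d [ 1.6  0.7 93. ] turn 0.1 yaw 96.1 q6 -80.0 at [0.6303 0.2534 0.119 ] tilt [0.0026 0.0006] F [1.  0.2 0.1] w 40.2 t 37.0
```

>>> {"name": "apply_moves", "arguments": {"deltas": [40,1,1,25,0,40,1,1,55,0,40,1,1,80,0,36,1,1,92,0,30,1,1,92,0,20,1,1,92,0,8,1,1,92,0,8,1,1,92,0,8,1,1,92,0,8,1,1,92,0]}}

```text
clock: 37.78
position: [0.6294, 0.2554, 0.027]
ee_rot: [0.002, -0.054, 0.999, 0.0]
contact_force: [-0.4, -0.8, 3.3]
width: 0.0122
gripper_force: 52.6
```

>>> {"name": "apply_moves", "arguments": {"deltas": [8,0,0,-10,0,8,0,0,-40,0,8,0,0,-75,0,8,0,0,-110,0,8,0,0,-135,0,8,0,0,-150,0,8,0,0,-150,0,8,0,0,-150,0]}}

```text
clock: 38.45
position: [0.6285, 0.2552, 0.1767]
ee_rot: [0.001, -0.054, 0.999, 0.0]
contact_force: [-0.7, -0.8, -0.7]
width: 0.0125
gripper_force: 52.1
```

```bash
python3 -c "
from h import *
w=get_image('wrist'); z=get_state()['position'][2]-.026; g=spoon(w,1,z); print('grip in tool',tool([g[0],g[1],z+.016]))
go(FC-.024*CY+[0,0,.16],45.7)"
```

```text
spoon 1 area 9133 len 0.09423615367423609 grip [0.6277 0.2547] yaw 6.1213188364137805 bowl-grip [array([46.2,  5.1])] net grip [array([0.6273, 0.2546])]
grip in tool [-0.6 -0.   8.4]
d [ 1.515e+02 -4.460e+02  2.000e-01] turn 50.4 yaw 96.1 q6 -79.9 at [0.6271 0.2547 0.1734] tilt [-0.0035 -0.001 ] F [-0.5 -0.3 -0.9] w 12.3 t 38.6
```

>>> {"name": "apply_moves", "arguments": {"deltas": [8,5,-15,0,3,8,16,-47,0,9,8,28,-82,0,15,8,40,-117,0,21,8,52,-153,0,27,8,64,-188,0,33,8,76,-224,0,39,8,88,-259,0,45,8,100,-294,0,50.4,8,112,-330,0,50.4,8,124,-365,0,50.4,8,136,-400,0,50.4]}}

```text
clock: 39.6
position: [0.5344, -0.1585, 0.1736]
ee_rot: [-0.002, 0.377, 0.926, 0.0]
contact_force: [-0.1, 0.8, -0.7]
width: 0.0124
gripper_force: 52.1
```

```bash
python3 -c "
from h import *
go(FC-.024*CY+[0,0,.16],45.7)"
```

```text
d [-25.2 -40.4  -0.4] turn 0.0 yaw 45.7 q6 -69.4 at [ 0.5344 -0.1585  0.1736] tilt [-0.003   0.0015] F [-0.1  0.8 -0.7] w 12.4 t 39.6
```

>>> {"name": "apply_moves", "arguments": {"deltas": [8,-15,-25,0,0,8,-25.5,-41,0,0,8,-25.5,-41,0,0,8,-25.5,-41,0,0,8,-25.5,-41,0,0,8,-25.5,-41,0,0]}}

```text
clock: 40.1
position: [0.5254, -0.2031, 0.1746]
ee_rot: [-0.001, 0.376, 0.927, 0.0]
contact_force: [0.1, -0.0, -1.4]
width: 0.0127
gripper_force: 52.1
```

```bash
python3 -c "
from h import *
w=get_image('wrist'); z=get_state()['position'][2]-.026; g=spoon(w,1,z); print('grip in tool',tool([g[0],g[1],z+.016]))
go(FC+.001*CX-.024*CY+[0,0,.0275],45.7)"
```

```text
spoon 1 area 9509 len 0.0929972213868335 grip [ 0.5243 -0.2016] yaw -44.27456059837883 bowl-grip [array([ 34.4, -32. ])] net grip [array([ 0.5244, -0.201 ])]
grip in tool [ 2.2  0.2 10.4]
d [ -1.2  -2.3 133.6] turn 0.1 yaw 45.8 q6 -74.1 at [ 0.5258 -0.2032  0.1751] tilt [-0.0002  0.0005] F [ 0.1  1.  -1. ] w 12.1 t 40.2
```

>>> {"name": "apply_moves", "arguments": {"deltas": [8,-3,-2.3,25,0,8,-3,-2.3,55,0,8,-3,-2.3,85,0,8,-3,-2.3,110,0,8,-3,-2.3,123,0,8,-3,-2.3,130,0,8,-3,-2.3,133,0,8,-3,-2.3,133,0,8,-3,-2.3,133,0]}}

```text
clock: 41.0
position: [0.5271, -0.2083, 0.0433]
ee_rot: [0.001, 0.376, 0.926, -0.0]
contact_force: [-0.0, 0.4, -0.6]
width: 0.0126
gripper_force: 52.1
```

>>> {"name": "apply_moves", "arguments": {"deltas": [16,0,0,0,0,20,0,0,0,0,22,0,0,0,0,22,0,0,0,0,22,0,0,-10,0,22,0,0,-30,0,30,0,0,-60,0,40,0,0,-95,0,40,0,0,-130,0,40,0,0,-165,0,40,0,0,-180,0,40,0,0,-180,0]}}

```text
clock: 42.0
position: [0.5284, -0.2093, 0.2281]
ee_rot: [0.005, 0.377, 0.926, -0.001]
contact_force: [-0.1, -0.3, 0.5]
width: 0.0404
gripper_force: 0.0
```

```bash
python3 - <<'E'
from h import *
w=get_image('wrist'); save(w,"w13.png")
for k in 1,2,3:
  try: g=spoon(w,k,.014); e=np.r_[g,.014]-FC; print("in drawer",e@CX,e@CY)
  except Exception as x: print(k,x)
a=get_image("scene"); save(a,"s2.png")
for q in ("spoon4_grip","spoon4_bowl"):
  for p in (a,w): print(q,[(np.round(x["point"]),round(x["score"],2)) for x in place_of(q,p)[:2]])
h=[.4497,-.0966,.072]
go(h,-44.3)
E
```

```text
spoon 1 area 1858 len 0.09281562814859261 grip [ 0.5262 -0.2071] yaw -44.496979870389396 bowl-grip [array([ 34.8, -35.1])] net grip [array([ 0.5291, -0.2073])]
in drawer 0.0028092485871163107 -0.024153015646982023
spoon 2 area 2174 len 0.09285768463134537 grip [ 0.5969 -0.1333] yaw -43.85703004736535 bowl-grip [array([ 36.6, -35. ])] net grip [array([ 0.5996, -0.1334])]
in drawer 0.0019587327998448617 0.07804852947223645
spoon 3 area 1832 len 0.09182622642975861 grip [ 0.4882 -0.2454] yaw -44.38407158314467 bowl-grip [array([ 33.4, -32.7])] net grip [array([ 0.4862, -0.246 ])]
in drawer 0.0023785901934422204 -0.07806524768222117
spoon4_grip [(array([320., 321.]), 0.35)]
spoon4_grip [(array([ 22., 244.]), 0.45), (array([255., 207.]), 0.38)]
spoon4_bowl []
spoon4_bowl []
d [132.3  26.6 149.9] turn 90.0 yaw 45.7 q6 -74.4 at [ 0.526  -0.2081  0.2218] tilt [-0.0008  0.0005] F [-0.  -0.5  0.7] w 40.2 t 42.6
```

>>> {"name": "apply_moves", "arguments": {"deltas": [30,15,3,0,7,30,40,8,0,14,30,70,14,0,21,30,100,20,0,28,30,132,27,0,35,30,132,27,10,42,30,132,27,20,49,30,132,27,30,56,30,132,27,40,63,30,132,27,40,70,30,132,27,40,77,30,132,27,40,84]}}

```text
clock: 43.6
position: [0.4503, -0.0966, 0.1821]
ee_rot: [-0.0, 0.901, 0.434, -0.0]
contact_force: [0.7, -0.8, 0.4]
width: 0.0302
gripper_force: 0.0
```

>>> {"name": "apply_moves", "arguments": {"deltas": [30,0,0,0,6,30,0,0,0,6,30,0,0,0,6,30,0,0,0,6]}}

```text
clock: 43.93
position: [0.4504, -0.0967, 0.1823]
ee_rot: [-0.0, 0.921, 0.39, 0.0]
contact_force: [-0.1, 0.2, -0.6]
width: 0.0297
gripper_force: 0.0
```

```bash
python3 - <<'E'
from h import *
w=get_image('wrist'); go([.4497,-.0966,.072],-44.3)
for x in place_of("drawer_handle",w)[:1]: print(round(x["score"],2),np.round(atz(w,x["point"],.07),4),tool(atz(w,x["point"],.07)))
go([.4497,-.0966,.072],-44.3)
E
```

```text
d [ -0.5  -0.6 110.3] turn 0.1 yaw -44.2 q6 23.4 at [ 0.4504 -0.0967  0.1823] tilt [0.0001 0.0001] F [-0.6 -0.3 -0.7] w 29.7 t 44.0
0.78 [ 0.4483 -0.0969  0.07  ] [ -1.6  -1.4 112.3]
d [ -0.4  -0.6 110.3] turn 0.1 yaw -44.2 q6 23.4 at [ 0.4504 -0.0967  0.1823] tilt [0.0001 0.0001] F [-0.8 -0.   1.2] w 29.8 t 44.0
```

>>> {"name": "apply_moves", "arguments": {"deltas": [30,0,-0.8,25,0,30,0,-0.8,55,0,30,0,-0.8,80,0,30,0,-0.8,100,0,30,0,-0.8,110,0,20,0,-0.8,110,0,5,0,-0.8,110,0,5,0,-0.8,110,0,5,0,-0.8,110,0,5,0,-0.8,110,0]}}

```text
clock: 44.87
position: [0.45, -0.0964, 0.0722]
ee_rot: [0.0, 0.921, 0.389, 0.0]
contact_force: [2.2, -3.8, -13.9]
width: 0.0079
gripper_force: 48.4
```

>>> {"name": "apply_moves", "arguments": {"deltas": [5,0,3,0,0,5,0,12,0,0,5,0,27,0,0,5,0,42,0,0,5,0,57,0,0,5,0,72,0,0,5,0,87,0,0,5,0,102,0,0,5,0,117,0,0,5,0,132,0,0,5,0,145,0,0,5,0,155,0,0]}}

```text
clock: 45.87
position: [0.5613, -0.2049, 0.0721]
ee_rot: [-0.001, 0.921, 0.389, -0.0]
contact_force: [-1.1, 1.1, -5.6]
width: 0.0079
gripper_force: 49.3
```

>>> {"name": "apply_moves", "arguments": {"deltas": [5,0,7,0,0,5,0,13,0,0,5,0,18,0,0,5,0,21,0,0,5,0,22,0,0,5,0,22,0,0]}}

```text
clock: 46.37
position: [0.5754, -0.2186, 0.0722]
ee_rot: [-0.001, 0.921, 0.389, -0.001]
contact_force: [-3.8, 2.6, -4.3]
width: 0.0081
gripper_force: 49.5
```

>>> {"name": "apply_moves", "arguments": {"deltas": [5,0,1,0,0,5,0,2,0,0,5,0,2,0,0,5,0,2,0,0]}}

```text
clock: 46.7
position: [0.5754, -0.2187, 0.0721]
ee_rot: [-0.003, 0.921, 0.389, -0.002]
contact_force: [-5.8, 6.1, -2.1]
width: 0.0079
gripper_force: 49.7
```

>>> {"name": "apply_moves", "arguments": {"deltas": [5,0,0,0,0,15,0,0,0,0,30,0,0,0,0,30,0,0,0,0,30,0,0,-10,0,30,0,0,-40,0,30,0,0,-75,0,30,0,0,-115,0,30,0,0,-150,0,30,0,0,-150,0]}}

```text
clock: 47.53
position: [0.5837, -0.224, 0.2333]
ee_rot: [0.009, 0.921, 0.389, 0.007]
contact_force: [0.8, 0.3, 0.6]
width: 0.0301
gripper_force: 0.0
```

```bash
python3 - <<'E'
from h import *
go([.7310,-.1517,.222],-36)
w=get_image('wrist')
for x in place_of("drawer_handle",w)[:1]: print(round(x["score"],2),np.round(atz(w,x["point"],.07),4))
E
```

```text
d [154.5  54.8  13.5] turn -8.2 yaw -44.2 q6 16.9 at [ 0.5837 -0.224   0.2333] tilt [ 0.0203 -0.011 ] F [0.8 0.3 0.6] w 30.1 t 47.5
0.72 [ 0.5734 -0.2215  0.07  ]
```

>>> {"name": "apply_moves", "arguments": {"deltas": [45,0,0,0,0,45,15,6,0,0,45,50,18,0,-5,45,85,30,0,-5,45,120,43,0,-5,45,150,53,0,-5,45,152,54,0,-5,45,152,54,0,-5,45,152,54,0,-5]}}

```text
clock: 48.38
position: [0.7219, -0.1499, 0.2203]
ee_rot: [-0.001, 0.903, 0.429, -0.002]
contact_force: [-1.4, -0.2, -0.6]
width: 0.045
gripper_force: 0.0
```

```bash
python3 - <<'E'
from h import *
w=get_image('wrist'); save(w,"w14.png"); go([.731,-.1525,.1287],-39)
for q,z in (("key_bow",.127),("lock_mouth",.1)):
  for x in place_of(q,w)[:1]: print(q,round(x["score"],2),np.round(atz(w,x["point"],z),4),np.round(x["point"]))
h=cv2.cvtColor(w["frame"],cv2.COLOR_RGB2HSV); m=((h[...,0]>=20)&(h[...,0]<=32)&(h[...,1]>185)).astype(np.uint8)
n,lab,st,ce=cv2.connectedComponentsWithStats(m)
for i in range(1,n):
  if st[i,4]>150:
    P=np.argwhere(lab==i)[:,::-1].astype(np.float32); r=cv2.minAreaRect(P); print(st[i],np.round(r[0]),np.round(r[1]),r[2]); 
    X=np.array([atz(w,u,.147)[:2] for u in P.astype(float)]); mu=X.mean(0); _,s,V=np.linalg.svd(X-mu,full_matrices=False); print(mu,np.degrees(np.arctan2(V[0,1],V[0,0]))%180)
E
```

```text
d [ 4.4  8.9 92.3] turn -0.3 yaw -39.3 q6 22.1 at [ 0.7216 -0.1503  0.2211] tilt [-0.0027  0.0001] F [-0.1  0.7  0.1] w 45.3 t 48.4
key_bow 0.74 [ 0.7315 -0.1544  0.127 ] [336. 248.]
lock_mouth 0.69 [ 0.733  -0.1534  0.1   ] [336. 234.]
```

>>> {"name": "apply_moves", "arguments": {"deltas": [45,4,9,0,0,45,4,9,20,0,45,4,9,20,0,45,4,9,20,0]}}

```text
clock: 48.87
position: [0.7307, -0.1529, 0.2014]
ee_rot: [-0.001, 0.904, 0.428, -0.001]
contact_force: [-0.3, 0.1, 0.7]
width: 0.045
gripper_force: 0.0
```

```bash
python3 - <<'E'
from h import *
w=get_image('wrist'); go([.731,-.1525,.1287],-39)
bow=[x["point"] for x in place_of("key_bow",w)[:1]][0]; print(bow, atz(w,bow,.127))
h=cv2.cvtColor(w["frame"],cv2.COLOR_RGB2HSV); c=np.round(bow).astype(int); print(h[c[1]+20,c[0]],h[c[1]+5,c[0]],h[c[1]+40,c[0]])
p=h[c[1]+20,c[0]].astype(int)
m=((abs(h[...,0].astype(int)-p[0])<5)&(h[...,1]>p[1]-40)).astype(np.uint8); m[:c[1]-50]=0;m[c[1]+110:]=0;m[:,:c[0]-60]=0;m[:,c[0]+60:]=0
rows=[]
for r in range(c[1]-30,c[1]+100,8):
  k=np.flatnonzero(m[r]); 
  if len(k): print(r,k.min(),k.max(),len(k))
for z in (.10,.127,.148): print(z,proj(w,[.7308,-.1532,z]))
E
```

```text
d [ 0.2 -0.5 73.7] turn -0.3 yaw -39.3 q6 22.2 at [ 0.7313 -0.153   0.2024] tilt [-0.0011  0.0003] F [ 0.  -0.7 -0.4] w 45.0 t 48.9
[321.4, 262.7] [ 0.7320381 -0.1535261  0.127    ]
[ 22 151  98] [ 22 158 173] [ 22 156  95]
233 297 345 43
241 297 344 36
249 296 343 41
257 296 342 39
265 297 340 39
273 312 329 18
281 312 329 18
289 313 328 16
297 312 329 18
305 312 329 18
313 313 328 16
0.1 [319.45894284 248.79137165]
0.127 [319.23894715 263.62970165]
0.148 [319.02634246 277.96952063]
```

>>> {"name": "apply_moves", "arguments": {"deltas": [45,0,0,25,0,45,0,0,50,0,45,0,0,66,0,40,0,0,72,0,25,0,0,72,0,4,0,0,72,0,4,0,0,72,0,4,0,0,72,0,4,0,0,72,0,4,0,0,72,0], "squeeze": 70}}

```text
clock: 49.8
position: [0.7323, -0.152, 0.132]
ee_rot: [0.0, 0.904, 0.429, 0.0]
contact_force: [-3.7, 2.6, 5.1]
width: 0.0091
gripper_force: 68.6
```

```bash
python3 - <<'E'
from h import *
go([.731,-.1525,.1287],-39); print(get_state()["moment"],get_state()["gripper_force"])
E
```

```text
d [-1.1 -0.7  3.3] turn -0.2 yaw -39.2 q6 22.2 at [ 0.7323 -0.152   0.132 ] tilt [0.0009 0.0003] F [-3.7  2.6  5.1] w 9.1 t 49.8
[ 0.37649785  0.72595799 -0.02298988] 68.63911986351013
```

>>> {"name": "apply_moves", "arguments": {"deltas": [4,0,0.2,0,7,4,0,0.4,0,14,4,-0.1,0.6,0,21,4,-0.2,0.8,0,28,4,-0.3,1,0,35,4,-0.5,1.2,0,42,4,-0.6,1.3,0,49,4,-0.8,1.4,0,56,4,-1,1.6,0,63,4,-1.2,1.7,0,70,4,-1.4,1.8,0,77,4,-1.6,1.8,0,84]}}

```text
clock: 50.8
position: [0.7324, -0.1548, 0.132]
ee_rot: [0.0, 0.957, -0.289, 0.0]
contact_force: [-1.3, 2.6, 4.4]
width: 0.0093
gripper_force: 68.5
```

>>> {"name": "apply_moves", "arguments": {"deltas": [4,0,0,0,4,4,0,0,0,8,4,0,0,0,11,4,0,0,0,11]}}

```text
clock: 51.13
position: [0.7321, -0.1551, 0.132]
ee_rot: [0.0, 0.926, -0.377, 0.0]
contact_force: [-4.7, 1.5, 5.5]
width: 0.0093
gripper_force: 68.9
```

```bash
python3 - <<'E'
from h import *
go([.731,-.1525,.1287],-139); print(get_state()["moment"],get_state()["gripper_force"])
E
```

```text
d [-2.6 -1.1  3.3] turn 4.7 yaw -134.3 q6 117.1 at [ 0.7321 -0.1551  0.132 ] tilt [-0.0002 -0.0009] F [-4.7  1.5  5.5] w 9.3 t 51.1
[ 0.12634464  0.91104608 -0.03092813] 68.85744094848633
```

>>> {"name": "apply_moves", "arguments": {"deltas": [4,0,0,0,3,4,0,0,0,6,4,0,0,0,6,4,0,0,0,6]}}

```text
clock: 51.47
position: [0.732, -0.1553, 0.132]
ee_rot: [0.001, 0.905, -0.425, 0.0]
contact_force: [-3.6, 0.9, 6.2]
width: 0.0091
gripper_force: 68.9
```

```bash
python3 - <<'E'
from h import *
go([.731,-.1525,.1287],-139); print(get_state()["moment"],get_state()["gripper_force"])
E
```

```text
d [-2.8 -1.   3.3] turn -1.2 yaw -140.2 q6 123.0 at [ 0.732  -0.1553  0.132 ] tilt [-0.0005 -0.0012] F [-3.6  0.9  6.2] w 9.1 t 51.5
[0.13923563 0.9352795  0.04491819] 68.87531518936157
```

>>> {"name": "apply_moves", "arguments": {"deltas": [4,0,0,0,3,4,0,0,0,5,4,0,0,0,5,4,0,0,0,5]}}

```text
clock: 51.8
position: [0.7318, -0.1553, 0.132]
ee_rot: [0.001, 0.886, -0.463, -0.0]
contact_force: [-4.6, 1.3, 5.8]
width: 0.0091
gripper_force: 68.9
```

```bash
python3 - <<'E'
from h import *
go([.731,-.1525,.1287],-139); print(get_state()["moment"],get_state()["gripper_force"])
E
```

```text
d [-2.8 -0.9  3.3] turn -6.2 yaw -145.2 q6 128.0 at [ 0.7318 -0.1553  0.132 ] tilt [-0.0009 -0.0015] F [-4.6  1.3  5.8] w 9.1 t 51.8
[0.14611475 1.06398226 0.30660841] 68.94312858581543
```

>>> {"name": "apply_moves", "arguments": {"deltas": [4,0,0,0,-4,4,0,0,0,-7,4,-1,0,-3,-7,4,-1,0,-10,-7,4,-1,0,-20,-7,4,-1,0,-32,-7,4,-1,0,-46,-7,4,-1,0,-70,-7,4,-1,0,-100,-7,4,-1,0,-130,-7,4,-1,0,-130,-7,4,-1,0,-130,-7]}}

```text
clock: 52.8
position: [0.7339, -0.1541, 0.2649]
ee_rot: [-0.001, 0.913, -0.409, 0.004]
contact_force: [0.0, -0.2, -0.5]
width: 0.0091
gripper_force: 68.2
```

```bash
python3 - <<'E'
from h import *
w=get_image('wrist'); save(w,"w15.png"); a=get_image("scene");b=get_image("side")
g=cv2.cvtColor(w["frame"],cv2.COLOR_RGB2GRAY)
for x in place_of("lock_mouth",w)[:1]:
  print(x,atz(w,x["point"],.1)); c=np.round(x["point"]).astype(int); r=20; s=g[c[1]-r:c[1]+r,c[0]-r:c[0]+r]
  for t in (70,85,100,115):
    n,lab,st,ce=cv2.connectedComponentsWithStats((s<t).astype(np.uint8))
    for i in range(1,n):
      if 60<st[i,4]<600:
        X=np.array([atz(w,u,.1)[:2] for u in (np.argwhere(lab==i)[:,::-1]+c-r).astype(float)]); mu=X.mean(0); _,sv,V=np.linalg.svd(X-mu,full_matrices=False)
        print(t,st[i],mu,sv*np.sqrt(12/len(X)),np.degrees(np.arctan2(V[0,1],V[0,0]))%180-180)
for n,p in (("w",w),("scene",a),("side",b)):
  for q,z in (("key_tip",.2),("bowl",0)):
    for x in place_of(q,p)[:1]: print(n,q,np.round(x["point"]),round(x["score"],2),np.round(atz(p,x["point"],z),4))
go([.536,.418,.27],-139)
E
```

```text
{'point': [322.5, 228.7], 'score': 0.86} [ 0.73207177 -0.15303195  0.1       ]
85 [19 19  7 12 80] [ 0.72872891 -0.1509404 ] [0.00916601 0.00512982] -45.340792580088845
100 [ 18   9   9  22 166] [ 0.73123462 -0.15347413] [0.01699639 0.00584513] -42.66552368953134
115 [ 17   9  10  23 198] [ 0.73122293 -0.15338908] [0.01807413 0.00659003] -44.1975276704805
w key_tip [321. 265.] 0.97 [ 0.7363 -0.1568  0.2   ]
scene key_tip [323. 290.] 0.65 [ 0.7377 -0.1536  0.2   ]
scene bowl [397. 189.] 0.88 [0.5423 0.4184 0.    ]
side key_tip [263. 177.] 0.61 [ 0.7197 -0.1054  0.2   ]
side bowl [320. 394.] 0.8 [0.5384 0.4206 0.    ]
d [-557.2 -234.6  -10. ] turn 0.7 yaw -138.3 q6 121.0 at [ 0.732  -0.154   0.2596] tilt [-0.0011  0.0004] F [-1.5 -0.3  0. ] w 9.2 t 53.3
```

>>> {"name": "apply_moves", "arguments": {"deltas": [4,-15,-6,0,-5,4,-45,-19,0,-12,4,-77,-33,0,-19,4,-110,-47,0,-26,4,-142,-60,0,-33,4,-175,-74,0,-40,4,-208,-88,0,-47,4,-240,-102,0,-54,4,-273,-116,0,-60,4,-306,-130,0,-60,4,-338,-144,0,-60,4,-371,-157,0,-60]}}

```text
clock: 54.3
position: [0.6016, 0.2289, 0.2604]
ee_rot: [-0.0, 0.995, 0.102, 0.0]
contact_force: [0.8, 0.6, -0.1]
width: 0.009
gripper_force: 68.2
```

```bash
python3 - <<'E'
from h import *
go([.538,.4185,.26])
E
```

```text
d [ -23.7 -198.6    0.4] turn 0 yaw -78.3 q6 92.9 at [0.6016 0.2289 0.2604] tilt [0.0005 0.0002] F [ 0.8  0.6 -0.1] w 9.0 t 54.3
```

>>> {"name": "apply_moves", "arguments": {"deltas": [4,-4,-35,0,0,4,-8,-70,0,0,4,-12,-105,0,0,4,-16,-140,0,0,4,-20,-172,0,0,4,-23,-194,0,0,4,-23,-194,0,0,4,-23,-194,0,0,4,-23,-194,0,0,4,-23,-194,0,0]}}

```text
clock: 55.13
position: [0.5407, 0.4114, 0.2603]
ee_rot: [0.0, 0.995, 0.102, 0.0]
contact_force: [-0.6, -0.7, -0.7]
width: 0.0089
gripper_force: 68.2
```

```bash
python3 - <<'E'
from h import *
w=get_image("wrist")
for x in place_of("bowl",w)[:1]: print(np.round(x["point"]),round(x["score"],2),np.round(atz(w,x["point"],0),4))
h=cv2.cvtColor(w["frame"],cv2.COLOR_RGB2HSV); m=(((h[...,0]<6)|(h[...,0]>172))&(h[...,1]>150)).astype(np.uint8)
P=np.argwhere(m)[:,::-1]; print(P.min(0),P.max(0),[np.round(atz(w,[float(P[:,0].min()),240.],.06),3),np.round(atz(w,[float(P[:,0].max()),240.],.06),3)], np.round(atz(w,[320.,float(P[:,1].min())],.06),3))
go([.538,.4185,.081])
E
```

```text
[306. 205.] 0.77 [0.5351 0.4237 0.    ]
[226 133] [387 288] [array([0.503, 0.486, 0.06 ]), array([0.531, 0.35 , 0.06 ])] [0.607 0.425 0.06 ]
d [ -1.3  -7.7 179.4] turn 0 yaw -78.3 q6 109.8 at [0.5408 0.4113 0.2604] tilt [ 0.0001 -0.0003] F [ 0.6  0.5 -0.3] w 8.8 t 55.2
```

>>> {"name": "apply_moves", "arguments": {"deltas": [4,-1,-9.5,20,0,4,-1,-9.5,50,0,4,-1,-9.5,85,0,4,-1,-9.5,120,0,4,-1,-9.5,150,0,4,-1,-9.5,168,0,4,-1,-9.5,176,0,4,-1,-9.5,178,0,4,-1,-9.5,178,0]}}

```text
clock: 55.98
position: [0.5381, 0.4214, 0.0827]
ee_rot: [-0.0, 0.995, 0.102, 0.0]
contact_force: [0.3, -0.1, 0.2]
width: 0.0089
gripper_force: 68.3
```

>>> {"name": "apply_moves", "arguments": {"deltas": [12,0,0,0,0,20,0,0,0,0,30,0,0,0,0,40,0,0,0,0,50,0,0,0,0,50,0,0,0,0,50,0,0,-15,0,50,0,0,-40,0,50,0,0,-80,0,50,0,0,-120,0,50,0,0,-150,0,50,0,0,-150,0]}}

```text
clock: 56.98
position: [0.5403, 0.4237, 0.241]
ee_rot: [-0.003, 0.995, 0.102, 0.007]
contact_force: [1.5, 0.9, 1.0]
width: 0.0499
gripper_force: 0.0
```

```bash
python3 - <<'E'
from h import *
w=get_image("wrist"); save(w,"w16.png"); a=get_image("scene");b=get_image("side"); save(a,"s3.png")
for n,p in (("w",w),("scene",a),("side",b)):
  for q,z in (("key_bow",.04),("key_tip",.01),("bowl",0),("drawer_handle",.07),("tin1",0)):
    print(n,q,[(np.round(x["point"]),round(x["score"],2),np.round(atz(p,x["point"],z),3)) for x in place_of(q,p)[:4 if q=="tin1" else 1]])
print(get_state()["position"],get_state()["clock"])
E
```

```text
w key_bow [(array([268., 230.]), 0.82, array([0.521, 0.466, 0.04 ]))]
w key_tip [(array([331., 214.]), 0.9, array([0.54 , 0.414, 0.01 ]))]
w bowl []
w drawer_handle []
w tin1 [(array([423.,  58.]), 0.66, array([0.688, 0.365, 0.   ]))]
scene key_bow [(array([405., 164.]), 0.87, array([0.516, 0.487, 0.04 ]))]
scene key_tip [(array([397., 186.]), 0.72, array([0.541, 0.419, 0.01 ]))]
scene bowl [(array([396., 189.]), 0.6, array([0.538, 0.416, 0.   ]))]
scene drawer_handle [(array([242., 310.]), 0.54, array([ 0.573, -0.221,  0.07 ]))]
scene tin1 [(array([431., 223.]), 0.92, array([0.693, 0.361, 0.   ])), (array([410., 282.]), 0.84, array([0.77 , 0.142, 0.   ])), (array([105., 338.]), 0.65, array([ 0.358, -0.436,  0.   ])), (array([395., 320.]), 0.59, array([0.809, 0.023, 0.   ]))]
side key_bow [(array([329., 393.]), 0.54, array([0.52 , 0.454, 0.04 ]))]
side key_tip [(array([320., 388.]), 0.53, array([0.539, 0.418, 0.01 ]))]
side bowl [(array([322., 394.]), 0.66, array([0.535, 0.421, 0.   ]))]
side drawer_handle []
side tin1 [(array([244., 365.]), 0.87, array([0.691, 0.359, 0.   ])), (array([389., 201.]), 0.86, array([ 0.358, -0.399,  0.   ])), (array([224., 266.]), 0.74, array([0.811, 0.021, 0.   ])), (array([320., 396.]), 0.73, array([0.538, 0.427, 0.   ]))]
[0.53730208 0.42172384 0.23236676] 57.8833
```

```bash
python3 -c "
from rig import *
print(sign_off())"
```

```text
the job is handed in; nothing more can be done
None
```

The job is done and handed in: the blue, green and orange spoons each lie in a lane of their own, handles to the front. The drawer is shut and locked, and the key is in the red bowl. I saw no black spoon, and the bowl and tins measured unmoved in the last camera images.

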